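Pack the core tubes into the clip rack and cover the crucibles

TASK

Pack up the soil samples: first slide the reel of tape up off the rack's post and lay it flat on the worktop, clear of the rack. Then press every sample tube down into a spring-clip station of its own until the clips snap round it and it lies fully home, and set a lid squarely on each of the three crucibles so that it sits seated and level. Leave the crucibles upright in their tray and do not knock over the flask.

Things in the scene. Friction and masses are not known exactly. Their poses are not given: they have to be found in the camera images.
- clip_rack: fixed aluminium rack, base plate 150 x 316 x 8 mm; origin at the centre of its underside, z up. Four clip stations lie side by side at its y = -126, -54, 54, 126 mm; a tube lies in a station along the rack's x. Steel spring tines stand at x = -32 and +32 mm; between x = -25 and 25 mm there is only the base plate below the tubes, so a gripper can hold a tube's middle there.
- post_top (a point): centre of the top of the rack's upright steel post: 12 mm in diameter, at the rack's origin, top 74 mm above the worktop; a collar 20 mm in diameter ends 46 mm above the worktop and carries the reel
- station_1 (a point): clip station 1 (rack y = -126 mm): where the centre of a tube lies when snapped fully home, 34 mm above the worktop; axes as the rack's. Two pairs of tines, each 12 mm wide along x, with flared tops 50 mm above the worktop and a 13 mm gap at 40.5 mm; a tube pressed down with 10 to 20 N spreads them, then they snap over it and it rests on saddles 25 mm above the worktop.
- station_2 (a point): clip station 2 (rack y = -54 mm), like station_1. All stations are empty at the start.
- station_3 (a point): clip station 3 (rack y = 54 mm), like station_1. All stations are empty at the start.
- station_4 (a point): clip station 4 (rack y = 126 mm), like station_1. All stations are empty at the start.
- tape_reel: white ring-shaped reel of sealing tape with a cardboard core, 62 mm outside, 18 mm hole, 22 mm high; origin at the centre of its underside, z its axis. It starts threaded on the rack's post, resting on the collar (underside 46 mm above the worktop), in the way of the two middle stations. It is best gripped across its diameter with the fingers on the rack's +x and -x sides, where nothing stands beside it.
- core_tube_1: white sample tube, 18 mm in diameter, 120 mm long with square grey end caps (24 x 24 mm, 14 mm long each); origin at its centre, x along the tube. It lies on the worktop on its caps, its centre 12 mm up. 45 g. Three or four of the four tubes are there.
- core_tube_2: white sample tube, 18 mm in diameter, 120 mm long with square grey end caps (24 x 24 mm, 14 mm long each); origin at its centre, x along the tube. It lies on the worktop on its caps, its centre 12 mm up. 45 g. Three or four of the four tubes are there.
- core_tube_3: white sample tube, 18 mm in diameter, 120 mm long with square grey end caps (24 x 24 mm, 14 mm long each); origin at its centre, x along the tube. It lies on the worktop on its caps, its centre 12 mm up. 45 g. Three or four of the four tubes are there.
- core_tube_4: white sample tube, 18 mm in diameter, 120 mm long with square grey end caps (24 x 24 mm, 14 mm long each); origin at its centre, x along the tube. It lies on the worktop on its caps, its centre 12 mm up. 45 g. Three or four of the four tubes are there.
- crucible_tray: fixed low grey tray 90 x 270 x 14 mm, origin at the centre of its underside, z up, with three round recesses (34 mm wide, 8 mm deep, floor 6 mm above the worktop) at its y = +85, 0 and -85 mm.
- crucible_tray_hole0 (a point): centre of the mouth of the tray's recess at y = +85 mm (14 mm above the worktop)
- crucible_tray_hole1 (a point): centre of the mouth of the tray's recess at y = 0 (14 mm above the worktop)
- crucible_tray_hole2 (a point): centre of the mouth of the tray's recess at y = -85 mm (14 mm above the worktop)
- crucible_1: white porcelain crucible standing loose in a recess of the tray, 44 mm across the rim, 36 mm high, open at the top; origin at the centre of its underside, z up. The rim is 42 mm above the worktop.
- crucible_2: white porcelain crucible standing loose in a recess of the tray, 44 mm across the rim, 36 mm high, open at the top; origin at the centre of its underside, z up. The rim is 42 mm above the worktop.
- crucible_3: white porcelain crucible standing loose in a recess of the tray, 44 mm across the rim, 36 mm high, open at the top; origin at the centre of its underside, z up. The rim is 42 mm above the worktop.
- crucible_lid_1: loose white lid: disc 50 mm in diameter, knob on top, locating boss 28 mm in diameter and 5 mm deep below; origin at the centre of the boss's underside, z up through the knob. Disc top 10 mm above the origin; knob 13 to 15 mm thick, top at 26 mm. Seated on a crucible's rim its origin is 31 mm above the crucible's. Starts on the worktop, knob up; any lid fits any crucible.
- crucible_lid_2: loose white lid: disc 50 mm in diameter, knob on top, locating boss 28 mm in diameter and 5 mm deep below; origin at the centre of the boss's underside, z up through the knob. Disc top 10 mm above the origin; knob 13 to 15 mm thick, top at 26 mm. Seated on a crucible's rim its origin is 31 mm above the crucible's. Starts on the worktop, knob up; any lid fits any crucible.
- crucible_lid_3: loose white lid: disc 50 mm in diameter, knob on top, locating boss 28 mm in diameter and 5 mm deep below; origin at the centre of the boss's underside, z up through the knob. Disc top 10 mm above the origin; knob 13 to 15 mm thick, top at 26 mm. Seated on a crucible's rim its origin is 31 mm above the crucible's. Starts on the worktop, knob up; any lid fits any crucible.
- conical_flask: stoppered 106 mm high conical flask, 67 mm across, standing loose behind the rack and the tray; to be left standing. Origin at the centre of its underside.
Mind the look-alikes: they are no part of the job. Leave any green or pink look-alike of the crucible_lid_2 alone.

How it is judged:
By the outcome, as a careful person would: the job done as asked, in the order asked, and still so for the second after the job is handed in, with the robot touching nothing.
Of core_tube_1, core_tube_2, core_tube_3, core_tube_4 only 3 to 4 are there at a start; the rules pass over those that are not, and their reading is None.
At some moment in a run one of core_tube_1, core_tube_2, core_tube_3, core_tube_4 may be knocked a few centimetres aside while the robot is not near it.
Once in a run the grip may slacken for a moment while it holds something.
It also fails if it takes over 208 s, if anything falls off the work surface, if the arm or the gripper's body presses on something with over 40 N, if the wrist force passes 120 N, or if a joint passes its speed limit or range.

ROBOT

A 6-joint arm with a two-finger parallel gripper is mounted at the origin on a cart in front of the work surface, level with it; the furniture and walls round the work are solid. World frame = base frame: x ahead of the robot, y to its left, z up, the work surface at z = 0. Lengths are in mm, angles in rad, forces in N, time in s.
With the tool pointing down it reaches from about 325 to 850 mm from the base axis. Payload 15.5 kg.
Tool frame: the origin (TCP) lies between the finger pads; the fingertips stand 25 mm ahead of it and the grasp point (between the pads) lies 6 mm ahead of it; z points along the fingers, y is the line along which they close (so a half turn about z gives the same grasp; the last joint's range is limited). The gripper opens to 91 mm and grips with 3 to 60 N. Pads are 32 mm wide; open, the fingers measure 118 mm over their backs; the gripper's body (76 mm by 178 mm) begins 60 mm behind the grasp point.
Start: joints at [1.22, 0.494, 1.345, -0, 1.302, -0.096], TCP at [158.132, 604.666, 238.915] pointing down, gripper open.
Joint ranges: [-2.91, 2.91], [-0.82, 2.16], [0.22, 2.67], [-1.22, 4.37], [0.12, 2.79], [-3.08, 3.08]. Speed limits (rad/s): [1.89, 1.89, 2.57, 3.01, 3.01, 3.01].

INTERFACE

Orientations are given as a unit quaternion [w, x, y, z].
In Python, from plant import ctrl gives the robot as it stands. The module is installed in compiled form; this text tells all that it offers.
- The arm moves only by the tool carry_out, never from a script. Its arguments are lists of equal length, an entry for each row: "delta_pos": the shift along the world's x, y, z each as a share of 0.03 m, from -1 to 1, a list of three; "angular": the turn, a rotation vector about the world's x, y, z each as a share of 6 degrees, from -1 to 1, a list of three; "hand": the gripper command: -1 is fully open, 1 is shut, values between are in proportion. A call has 1 to 20 rows; each row shifts and turns the commanded pose from where the row before left it; what a row does not reach is not made up. A row lasts 1/10 s, in which the tool goes at most 50 mm and 8.59 degrees, less where a joint would pass 70% of its speed; a pose out of reach is approached as far as the arm can. A call with a number of a shift or a turn outside -1 to 1 is refused whole. A call with a gripper value outside its range is refused whole. The fingers move at their own pace and stop on an object; "force" is the grip in N (left out, the last holds). Time passes only in rows, so rows that do not move let the fingers close. It gives the time, the measured TCP pose, the force, the opening and the grip force at its end, in the units of the state.
- ctrl.state(): the state, without advancing time (a new reading comes with each control period).
- ctrl.grab_frame(name): name is "scene" or "side" or "wrist"; returns (picture, depth): 420x560x3 uint8, red, green, blue; 420x560 float32, mm along the optical axis (not along the pixel's ray), 0 where there is no reading.
- ctrl.camera_info(name): a dict with "mtx" (3x3 intrinsics, pixels), "view" (4x4, takes a point from world to camera coordinates). Camera axes: x right, y down, z forward; pixel columns grow to the right and rows downward; lengths in mm; the calibration is good to about 2 mm. A picture is of the moment at which its call begins: read the wrist's pose just before it. camera_info takes no time and is no camera call; for the wrist camera it gives the pose at the moment of the call.
- ctrl.finish_job(): hands the job in; it is judged then, once.
Trained networks look in the newest picture that a camera, given by its name, has taken for a name from the list of things; names that differ only in an ending like _2 or _b are one class to them, and where a whole thing is asked for, a point or a joint stands for the part that bears it (a point fixed in the world has none). Each returns a list of dicts, best first, with "conf" (0 to 1); they miss things now and then, are a little off and sometimes report something else, mostly with a low value. They report only what shows in the picture. A call takes as long as a camera call. They do not tell look-alikes from the thing itself.
- ctrl.look_for(camera, thing): "at" ([x, y, z] in mm, in world coordinates, good to about 4 mm: the middle of the surface that is visible of it).
The state is a dict: "clock": time; "joint_positions": joint angles; "joint_vel": joint speeds; "joint_efforts": joint torques, N m; "eef_pos": TCP position; "tool_rot": TCP orientation; "contact_force": force on the tool from outside, world axes, zero at the start; "wrist_torque": the same for the moment, N m; "grip_width": finger opening in mm; "grip_force": force on a finger pad.
Only numpy, scipy, OpenCV 4.12 (cv2) and the standard library are available. Lean on these libraries where they do the work, as an engineer would, in place of code of your own. Each camera call takes 0.05 s, during which the arm holds its last target. There are 200 camera calls.

## Working session

There is one attempt and no reset: what is moved stays moved. The work goes in short steps, Python scripts to look and compute and a tool call to move; the robot and the scene stay as the last step left them, time stands still between calls to the robot, and variables do not carry over. Pictures are saved under pics/ and viewed, at most 14 in all, crops included, and the job is handed in when it is done.

Besides the shell and the picture viewer there is one more tool, called after "Emit:" as name(argument=value, ...), one argument or row to a line, values as JSON. carry_out: Moves the arm, as the interface text tells. Shift numbers are shares of 0.03 m and turn numbers shares of 6 degrees, none past 1 either way. Its arguments: {"type":"object","properties":{"delta_pos":{"type":"array","items":{"type":"array","items":{"type":"number"}}},"angular":{"type":"array","items":{"type":"array","items":{"type":"number"}}},"hand":{"type":"array","items":{"type":"number"}},"force":{"type":"number"}},"required":["delta_pos","angular","hand"]}

```bash
mkdir -p pics; cat > h.py <<'E'
from plant import ctrl
import numpy as np, cv2
def snap(cam,name=None):
    im,d=ctrl.grab_frame(cam); ci=ctrl.camera_info(cam)
    if name: cv2.imwrite(f'pics/{name}.png',im[:,:,::-1])
    return im,d,np.array(ci['mtx']),np.array(ci['view'])
def cloud(d,K,V):
    v,u=np.mgrid[:d.shape[0],:d.shape[1]]
    p=np.stack([(u-K[0,2])/K[0,0]*d,(v-K[1,2])/K[1,1]*d,d],-1)
    R,t=V[:3,:3],V[:3,3]
    return (p-t)@R   # world
def proj(P,K,V):
    c=np.asarray(P)@V[:3,:3].T+V[:3,3]; q=c@K.T; return q[...,:2]/q[...,2:]
E
python3 - <<'E'
from h import *
s=ctrl.state(); print({k:np.round(v,3).tolist() for k,v in s.items()})
for c in ['scene','side']:
    im,d,K,V=snap(c,c+'0'); np.savez(c+'0.npz',im=im,d=d,K=K,V=V)
    for t in ['clip_rack','post_top','station_1','tape_reel','core_tube_1','crucible_tray','crucible_1','crucible_lid_1','conical_flask']:
        for r in ctrl.look_for(c,t): 
            if r['conf']>.2: print(c,t,round(r['conf'],2),np.round(r['at']),np.round(proj(r['at'],K,V)))
E
```

```text
{'clock': 0.0, 'joint_positions': [1.22, 0.494, 1.346, -0.0, 1.302, -0.096], 'joint_vel': [0.001, -0.001, 0.0, -0.0, 0.0, -0.001], 'joint_efforts': [-0.0, -87.882, -38.186, 0.071, 0.053, 0.0], 'eef_pos': [158.01, 604.35, 238.342], 'tool_rot': [-0.0, 0.128, 0.992, -0.001], 'contact_force': [-0.117, 0.108, 0.251], 'wrist_torque': [-0.016, -0.019, 0.03], 'grip_force': 0.0, 'grip_width': 91.126}
scene clip_rack 0.87 [597.  53.  10.] [244. 210.]
scene post_top 0.87 [601.  55.   6.] [245. 210.]
scene station_1 0.59 [604.  50.   6.] [247. 210.]
scene tape_reel 0.46 [617.  78.  66.] [243. 188.]
scene core_tube_1 0.68 [441.  28.  18.] [208. 227.]
scene core_tube_1 0.65 [427. 227.  13.] [163. 211.]
scene core_tube_1 0.62 [424. 134.  13.] [181. 220.]
scene core_tube_1 0.56 [429. -63.  20.] [227. 238.]
scene crucible_tray 0.7 [ 559. -302.   15.] [329. 251.]
scene crucible_tray 0.26 [600.  54.   7.] [245. 210.]
scene crucible_1 0.72 [ 579. -189.   29.] [301. 230.]
scene crucible_1 0.6 [ 580. -360.   30.] [353. 250.]
scene crucible_1 0.5 [ 574. -273.   31.] [324. 239.]
scene crucible_lid_1 0.7 [ 4
[... 731 characters left out ...]
]
side core_tube_1 0.78 [432. 226.  14.] [212. 169.]
side core_tube_1 0.54 [438. -62.  18.] [220. 220.]
side core_tube_1 0.52 [432. 133.  17.] [214. 183.]
side crucible_tray 0.77 [ 559. -289.   13.] [278. 272.]
side crucible_1 0.81 [ 582. -265.   32.] [286. 259.]
side crucible_1 0.51 [606.  51.   9.] [274. 196.]
side crucible_1 0.49 [ 587. -179.   29.] [282. 238.]
side crucible_1 0.45 [ 574. -360.   29.] [290. 287.]
side crucible_lid_1 0.88 [ 514. -506.    8.] [274. 347.]
side crucible_lid_1 0.82 [ 439. -343.   14.] [230. 293.]
side crucible_lid_1 0.69 [ 353. -368.   10.] [192. 306.]
side crucible_lid_1 0.56 [ 431. -271.    6.] [224. 274.]
side conical_flask 0.67 [438. -63.  19.] [220. 220.]
```

View pics/scene0.png

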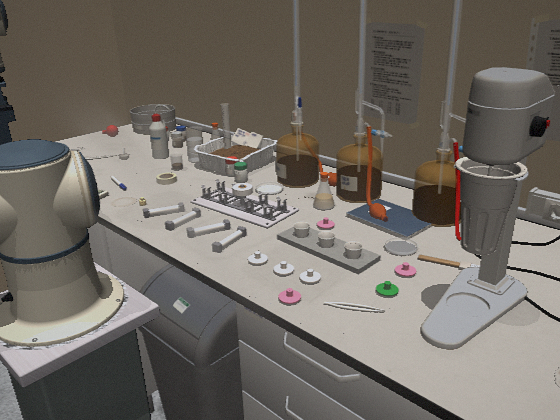

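View pics/side0.png

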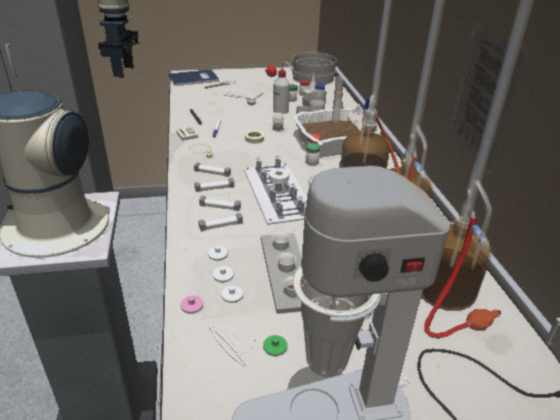

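The pictures show four tubes (scene px about 164,211 / 183,219 / 209,229 / 229,240) and three white lids (258,258 / 283,269 / 310,277). They also show pink and green decoys, the rack with the reel at about (243,190), and the tray at about (329,250). I'll move above the rack for a closer look.

Emit:
carry_out(
  delta_pos=[
    [0.67,-0.97,0.1],
    [0.67,-0.97,0.1],
    [0.67,-0.97,0.1],
    [0.67,-0.97,0.1],
    [0.67,-0.97,0.1],
    [0.67,-0.97,0.1],
    [0.67,-0.97,0.1],
    [0.67,-0.97,0.1],
    [0.67,-0.97,0.1],
    [0.67,-0.97,0.1],
    [0.67,-0.97,0.1],
    [0.67,-0.97,0.1],
    [0.67,-0.97,0.1],
    [0.67,-0.97,0.1],
    [0.67,-0.97,0.1],
    [0.67,-0.97,0.1],
    [0.67,-0.97,0.1],
    [0.67,-0.97,0.1],
    [0.67,-0.97,0.1],
    [0,0,0],
  ],
  angular=[
    [0,0,0],
    [0,0,0],
    [0,0,0],
    [0,0,0],
    [0,0,0],
    [0,0,0],
    [0,0,0],
    [0,0,0],
    [0,0,0],
    [0,0,0],
    [0,0,0],
    [0,0,0],
    [0,0,0],
    [0,0,0],
    [0,0,0],
    [0,0,0],
    [0,0,0],
    [0,0,0],
    [0,0,0],
    [0,0,0],
  ],
  hand=[-1,-1,-1,-1,-1,-1,-1,-1,-1,-1,-1,-1,-1,-1,-1,-1,-1,-1,-1,-1],
)

```text
clock: 3.0
eef_pos: [542.3, 48.6, 296.1]
tool_rot: [0.001, 0.129, 0.992, -0.0]
contact_force: [-0.3, -0.8, -0.8]
grip_width: 91.2
grip_force: 0.0
```

```bash
python3 - <<'E'
from h import *
s=ctrl.state(); print({k:np.round(s[k],3).tolist() for k in ['clock','eef_pos','tool_rot','joint_positions']})
im,d,K,V=snap('wrist','w1'); np.savez('w1.npz',im=im,d=d,K=K,V=V)
R=V[:3,:3];print('cam pos',-R.T@V[:3,3],R.round(2).tolist(),K[0,0])
for t in ['tape_reel','core_tube_1','post_top']:
    for r in ctrl.look_for('wrist',t): 
        if r['conf']>.2: print(t,round(r['conf'],2),np.round(r['at']),np.round(proj(r['at'],K,V)))
E
```

```text
{'clock': 3.0, 'eef_pos': [542.294, 48.648, 296.147], 'tool_rot': [0.001, 0.129, 0.992, -0.0], 'joint_positions': [-0.02, 0.326, 1.463, -0.001, 1.351, -1.332]}
cam pos [471.02972715  68.88941935 441.53427158] [[0.26, 0.97, 0.0], [0.93, -0.25, 0.26], [0.25, -0.06, -0.97]] 297.55639720371585
tape_reel 0.75 [618.  86.  69.] [318. 239.]
core_tube_1 0.96 [430. 238.  16.] [394.  67.]
core_tube_1 0.85 [441.  35.  22.] [247. 117.]
core_tube_1 0.81 [431. 140.  18.] [321.  88.]
core_tube_1 0.39 [600. 111.   9.] [326. 210.]
post_top 0.7 [597. 111.  10.] [326. 208.]
```

View pics/w1.png

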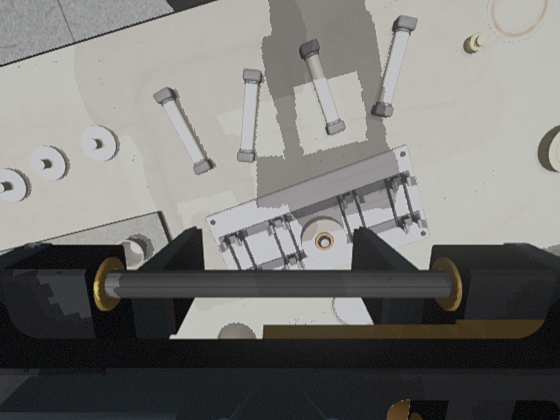

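The wrist view shows four tubes, centred at about px (183,130), (250,115), (322,88) and (397,65). The lids are at (98,143), (48,162) and (10,185), and the reel's hole is at (325,240). The rack's near edge runs from (207,215) to (405,147). Next I'll get poses from the depth cloud.

```bash
cat >> h.py <<'E'
def blobs(W,lo,hi,amin=60,reg=None):
    m=((W[...,2]>lo)&(W[...,2]<hi))
    if reg is not None: m&=(W[...,0]>reg[0])&(W[...,0]<reg[1])&(W[...,1]>reg[2])&(W[...,1]<reg[3])
    m=cv2.morphologyEx(m.astype(np.uint8),cv2.MORPH_OPEN,np.ones((2,2)))
    n,l,st,_=cv2.connectedComponentsWithStats(m)
    out=[]
    for i in range(1,n):
        if st[i,4]<amin: continue
        P=W[l==i]; c,sz,a=cv2.minAreaRect(P[:,:2].astype(np.float32))
        if sz[0]<sz[1]: sz=sz[::-1]; a+=90
        a=(a+90)%180-90
        out.append((np.round(c,1),np.round(sz,1),round(a,1),round(float(np.median(P[:,2])),1),len(P),np.round(np.argwhere(l==i).mean(0)[::-1]).tolist()))
    return out
E
python3 - <<'E'
from h import *
z=np.load('w1.npz'); d=z['d'].astype(float); W=cloud(d,z['K'],z['V']); W[d==0]=-99
print('table z', np.median(W[150:170,100:140,2]), np.median(W[30:60,150:200,2]))
for b in blobs(W,7,40,80,(330,520,-400,320)): print('tube/lid',b)
for b in blobs(W,4,11,300,(480,800,-150,300)): print('rack',b)
for b in blobs(W,58,80,50,(500,700,0,150)): print('reel',b)
E
```

```text
table z -0.6576186775267162 -0.3992546785790593
tube/lid (array([174.1, 109.6]), array([677. , 118.5]), 27.4, 20.2, 1622, [395.0, 66.0])
tube/lid (array([190.8,  48.1]), array([647.4,  58.3]), 21.8, 20.1, 1449, [322.0, 87.0])
tube/lid (array([197.1,  -6.5]), array([615. ,  81.5]), 9.8, 19.9, 1328, [250.0, 115.0])
tube/lid (array([201.7, -84.6]), array([600.9,  37.7]), 6.3, 19.6, 1350, [184.0, 130.0])
tube/lid (array([ 176.2, -130.2]), array([551.7,  49.1]), -11.6, 8.8, 937, [99.0, 144.0])
tube/lid (array([ 181.9, -173.4]), array([578.8,  51.7]), -19.9, 8.7, 861, [48.0, 163.0])
tube/lid (array([ 190.1, -211. ]), array([618.3,  45.6]), -25.4, 8.5, 688, [12.0, 186.0])
rack (array([243. ,  59.3]), array([711.1, 317.6]), 5.5, 7.6, 5332, [311.0, 193.0])
rack (array([619.7, 243.3]), array([76.9, 26.1]), 10.3, 7.7, 325, [416.0, 201.0])
rack (array([266.2,  72.5]), array([806.4,  30.7]), 23.0, 7.7, 375, [401.0, 202.0])
rack (array([280.6,  30.8]), array([799.6,  67.8]), 23.7, 7.7, 914, [378.0, 209.0])
rack (array([273.5,  19. ]), array([780.7,  35. ]), 20.1, 7.6, 339, [354.0, 217.0])
rack (array([272.2,  20.9]), array([775.7,  83.4]), 11.8, 7.6, 636, [316.0, 222.0])
rack (array([310. ,  46.7]), array([864.6,  80.1]), 24.9, 7.6, 711, [405.0, 236.0])
rack (array([276.8, -21.7]), array([767.1,  22.4]), 10.0, 7.4, 363, [286.0, 242.0])
rack (array([279.3, -34.5]), array([766.2,  45.2]), 6.3, 7.4, 843, [264.0, 248.0])
rack (array([298.6,  23.3]), array([828. ,  81.9]), 11.5, 7.4, 536, [332.0, 261.0])
rack (array([578.7,  -2.7]), array([177.1,  39.7]), -24.8, 7.4, 323, [243.0, 257.0])
reel (array([288.4,  20.6]), array([808.3,  65.3]), 12.5, 66.4, 1588, [324.0, 240.0])
```

```bash
sed -i 's/    n,l,st,_=cv2/    m=m*(W[...,2]>lo)*(W[...,2]<hi); m=m.astype(np.uint8)\n    n,l,st,_=cv2/' h.py
python3 - <<'E'
from h import *
z=np.load('w1.npz'); d=z['d'].astype(float); W=cloud(d,z['K'],z['V']); W[d==0]=-99
for b in blobs(W,7,40,80,(330,520,-400,320)): print('tube/lid',b)
for b in blobs(W,58,80,50,(500,700,0,150)): print('reel',b)
m=(W[...,2]>4.5)&(W[...,2]<10.5)&(W[...,0]>480)&(W[...,0]<720)&(W[...,1]>-140)&(W[...,1]<260)
m=cv2.morphologyEx(m.astype(np.uint8),cv2.MORPH_CLOSE,np.ones((9,9)))*m
n,l,st,_=cv2.connectedComponentsWithStats(cv2.dilate(m.astype(np.uint8),np.ones((15,15))))
i=1+st[1:,4].argmax(); P=W[(l==i)&(m>0)][:,:2]; print('rack',cv2.minAreaRect(P.astype(np.float32)))
# near edge: min x per y-bin
ys=np.arange(-90,190,10); e=[(y,np.percentile(P[abs(P[:,1]-y)<5,0],1)) for y in ys if (abs(P[:,1]-y)<5).sum()>10]
e=np.array(e);print(e.round(1).tolist()); print(np.polyfit(e[:,0],e[:,1],1))
E
```

```text
tube/lid (array([432.3, 236.7]), array([118.7,  24.4]), -25.3, 20.5, 1478, [394.0, 65.0])
tube/lid (array([433.7, 141.6]), array([117.8,  24.1]), 6.7, 20.3, 1355, [322.0, 87.0])
tube/lid (array([442.8,  37.1]), array([118.4,  22. ]), -21.0, 20.1, 1213, [249.0, 115.0])
tube/lid (array([438.8, -55.1]), array([117.8,  23.2]), 10.7, 19.8, 1281, [183.0, 129.0])
tube/lid (array([ 421.7, -180.1]), array([47.2, 46.3]), -42.2, 8.9, 882, [98.0, 143.0])
tube/lid (array([ 428.6, -261.3]), array([47.6, 46.9]), 85.0, 8.8, 787, [48.0, 163.0])
tube/lid (array([ 446.7, -328. ]), array([46.6, 36.9]), -28.9, 8.6, 627, [11.0, 186.0])
reel (array([623.1,  93.9]), array([60.6, 59.6]), -13.4, 66.5, 1512, [324.0, 240.0])
rack ((622.669189453125, 93.67941284179688), (149.931884765625, 315.5849609375), 5.361778259277344)
[[-70.0, 563.5], [-60.0, 562.8], [-50.0, 561.9], [-40.0, 561.4], [-30.0, 560.0], [-20.0, 559.6], [-10.0, 558.9], [0.0, 557.3], [10.0, 556.5], [20.0, 556.0], [30.0, 554.5], [40.0, 554.2], [50.0, 552.8], [60.0, 551.3], [70.0, 550.8], [80.0, 549.8], [90.0, 548.7], [100.0, 547.8], [110.0, 546.9], [120.0, 546.0], [130.0, 545.2], [140.0, 543.9], [150.0, 543.0], [160.0, 541.6], [170.0, 541.2], [180.0, 540.2]]
[-9.55093426e-02  5.57404842e+02]
```

```bash
python3 - <<'E'
from h import *
for f in ['w1','scene0']:
    z=np.load(f+'.npz'); d=z['d'].astype(float); W=cloud(d,z['K'],z['V']); W[d==0]=-99
    m=(W[...,2]>4)&(W[...,2]<250)
    for x in range(480,720,20):
        r=[]
        for y in range(240,460,20):
            k=(abs(W[...,0]-x)<10)&(abs(W[...,1]-y)<10)
            r.append('%4d'%W[k][:,2].max() if k.any() else '   .')
        print(f,x,' '.join(r))
E
```

```text
w1 480    2    2    2    2    2    3    2    2    2    2    2
w1 500    2    1    1    2    2    2    2    2    2    2    2
w1 520    1    1    1    1    2    2    2    2    2    2    2
w1 540   12    1    2    2    3    2    2    1    2    2    2
w1 560    9    2    2    2    1    2    2    2    3    2   19
w1 580   50    2    1    1    1    2    2    2    2   18   21
w1 600   15    5    1    1    2    1    1    1    2   21   20
w1 620   15    7    1    1    2    2    1    1    2    2   20
w1 640   50    9    1    1    1    1    1    1    2    2    2
w1 660   10    9    2    2    2    1    2    2    1    2    2
w1 680   11   10    1    1    1    1    1    1    2    1    1
w1 700    2    1    1    1    1    1    1    1    1    1    1
scene0 480 -233    2    3    0    2    2    1    3    1    2    2
scene0 500 -237    4    3    3    2    1    3    1    4    3    2
scene0 520    2    2    1    2    4    3    2    5    4    4    2
scene0 540    9    2    1    1    1    3    1    1    3    2    4
scene0 560   11    3    2    1    2    2    3    4    2    1   17
scene0 580   11    2    2    2    2    3    1    2    2   22   20
scene0 600    .    2    2    2    1    4    3    2    3   21   18
scene0 620    8    3    1    2    1    3    2    2    1   19   20
scene0 640   50    3    2    3    2    2    3    2    2    1    2
scene0 660   29    2    2    2    1    0    4    2    2    2    1
scene0 680    6    .    3    2    2    2    2    3    3    4    2
scene0 700    1    3    1    2    2    1    2    1    2    1    1
```

Emit:
carry_out(
  delta_pos=[
    [0.224,0.126,-0.49],
    [0.224,0.126,-0.49],
    [0.224,0.126,-0.49],
    [0.224,0.126,-0.49],
    [0.224,0.126,-0.49],
    [0.224,0.126,-0.49],
    [0.224,0.126,-0.49],
    [0.224,0.126,-0.49],
    [0.224,0.126,-0.49],
    [0.224,0.126,-0.49],
    [0.224,0.126,-0.49],
    [0.224,0.126,-0.49],
    [0,0,0],
    [0,0,0],
  ],
  angular=[
    [0,0,-0.97],
    [0,0,-0.97],
    [0,0,-0.97],
    [0,0,-0.97],
    [0,0,-0.97],
    [0,0,-0.97],
    [0,0,-0.97],
    [0,0,-0.97],
    [0,0,-0.97],
    [0,0,-0.97],
    [0,0,-0.97],
    [0,0,-0.97],
    [0,0,0],
    [0,0,0],
  ],
  hand=[-1,-1,-1,-1,-1,-1,-1,-1,-1,-1,-1,-1,-1,-1],
)

```text
clock: 4.6
eef_pos: [620.1, 97.8, 119.8]
tool_rot: [-0.0, 0.671, 0.742, -0.0]
contact_force: [-0.1, 0.7, 0.0]
grip_width: 91.3
grip_force: 0.0
```

```bash
cat >> h.py <<'E'
def st():
    s=ctrl.state(); w,x,y,z=s['tool_rot']
    from scipy.spatial.transform import Rotation as Ro
    R=Ro.from_quat([x,y,z,w]).as_matrix()
    print('t',round(s['clock'],1),'p',np.round(s['eef_pos'],1),'yaw_y',round(np.degrees(np.arctan2(R[1,1],R[0,1])),2),'z',R[:,2].round(3),'F',np.round(s['contact_force'],1),'w',round(s['grip_width'],1),'g',round(s['grip_force'],1),'j6',round(s['joint_positions'][5],2))
    return s
E
python3 - <<'E'
from h import *
st(); im,d,K,V=snap('wrist','w2'); W=cloud(d.astype(float),K,V); W[d==0]=-99
for b in blobs(W,58,80,50,(560,700,20,170)): print('reel',b)
E
```

```text
t 4.6 p [620.1  97.8 119.8] yaw_y 5.75 z [-0.001 -0.    -1.   ] F [-0.1  0.7  0. ] w 91.3 g 0.0 j6 -0.04
reel (array([625.3,  98.3]), array([59.9, 47.9]), 5.8, 67.2, 4529, [285.0, 239.0])
```

View pics/w2.png

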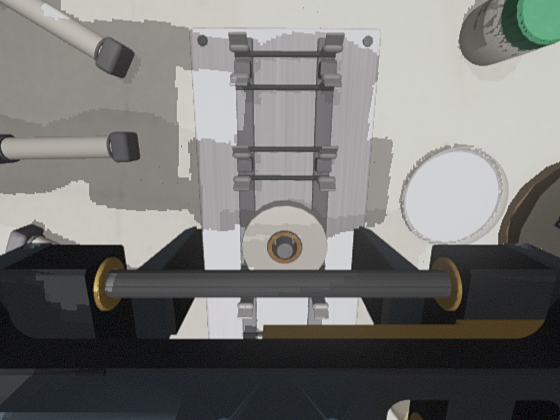

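The reel's hole is at px (285,245), a few mm right of the finger centreline, and both fingers clear it. I'll correct the offset, descend, grip and lift.

Emit:
carry_out(
  delta_pos=[
    [0.13,-0.15,-0.1],
    [0,0,-0.44],
    [0,0,-0.44],
    [0,0,-0.44],
    [0,0,-0.44],
    [0,0,0],
    [0,0,0],
    [0,0,0],
    [0,0,0],
    [0,0,0],
    [0,0,0],
  ],
  angular=[
    [0,0,-0.05],
    [0,0,0],
    [0,0,0],
    [0,0,0],
    [0,0,0],
    [0,0,0],
    [0,0,0],
    [0,0,0],
    [0,0,0],
    [0,0,0],
    [0,0,0],
  ],
  hand=[-1,-1,-1,-1,-1,-1,1,1,1,1,1],
  force=35,
)

```text
clock: 5.75
eef_pos: [624.9, 92.7, 64.2]
tool_rot: [0.0, 0.674, 0.738, 0.0]
contact_force: [-0.9, 0.5, 3.6]
grip_width: 62.0
grip_force: 35.0
```

```bash
python3 -c "
from h import *
st()"
```

```text
t 5.8 p [624.9  92.7  64.2] yaw_y 5.21 z [ 0.001  0.    -1.   ] F [-0.9  0.5  3.6] w 62.0 g 35.0 j6 -0.04
```

Emit:
carry_out(
  delta_pos=[
    [0,0,0.3],
    [0,0,0.4],
    [0,0,0.5],
    [0,0,0.5],
    [0,0,0.5],
    [0,0,0],
  ],
  angular=[
    [0,0,0],
    [0,0,0],
    [0,0,0],
    [0,0,0],
    [0,0,0],
    [0,0,0],
  ],
  hand=[1,1,1,1,1,1],
)

```text
clock: 6.35
eef_pos: [625.9, 92.7, 132.8]
tool_rot: [0.002, 0.674, 0.739, 0.002]
contact_force: [0.8, 0.2, 0.4]
grip_width: 61.9
grip_force: 35.0
```

```bash
python3 -c "
from h import *
st(); im,d,K,V=snap('wrist','w3'); W=cloud(d.astype(float),K,V); W[d==0]=-99
for b in blobs(W,90,150,50,(560,700,20,170)): print(b)"
```

```text
t 6.3 p [625.9  92.7 132.8] yaw_y 5.21 z [ 0.004  0.    -1.   ] F [0.8 0.2 0.4] w 61.9 g 35.0 j6 -0.04
(array([625.1, 106.1]), array([82.4, 34.6]), 16.0, 133.8, 6482, [278.0, 245.0])
(array([595.3,  79.3]), array([9.5, 0.6]), -85.4, 143.5, 65, [216.0, 304.0])
(array([627.3,  71. ]), array([53., 17.]), 4.8, 133.9, 1953, [277.0, 309.0])
(array([656.8,  85.6]), array([9.3, 0.7]), -85.0, 145.3, 69, [339.0, 304.0])
```

Emit:
carry_out(
  delta_pos=[
    [-0.1,0.93,0],
    [-0.1,0.93,0],
    [-0.1,0.93,0],
    [-0.1,0.93,0],
    [-0.1,0.93,0],
    [-0.1,0.93,0],
    [-0.1,0.93,0],
    [-0.1,0.93,0],
    [-0.1,0.93,0],
    [0,0,0],
    [0,0,-0.8],
    [0,0,-0.8],
    [0,0,-0.8],
    [0,0,-0.6],
    [0,0,-0.3],
    [0,0,0],
    [0,0,0],
    [0,0,0],
  ],
  angular=[
    [0,0,0],
    [0,0,0],
    [0,0,0],
    [0,0,0],
    [0,0,0],
    [0,0,0],
    [0,0,0],
    [0,0,0],
    [0,0,0],
    [0,0,0],
    [0,0,0],
    [0,0,0],
    [0,0,0],
    [0,0,0],
    [0,0,0],
    [0,0,0],
    [0,0,0],
    [0,0,0],
  ],
  hand=[1,1,1,1,1,1,1,1,1,1,1,1,1,1,1,1,1,1],
)

```text
clock: 8.2
eef_pos: [598.2, 343.9, 31.8]
tool_rot: [0.0, 0.674, 0.738, 0.001]
contact_force: [-0.2, -0.3, 0.1]
grip_width: 61.8
grip_force: 35.0
```

Emit:
carry_out(
  delta_pos=[
    [0,0,-0.15],
    [0,0,0],
    [0,0,0],
    [0,0,0],
    [0,0,0],
    [0,0,1],
    [0,0,1],
    [0,0,1],
    [0,0,1],
    [-0.55,-0.36,0],
    [-0.55,-0.36,0],
    [-0.55,-0.36,0],
    [-0.55,-0.36,0],
    [-0.55,-0.36,0],
    [-0.55,-0.36,0],
    [-0.55,-0.36,0],
    [-0.55,-0.36,0],
    [-0.55,-0.36,0],
    [-0.55,-0.36,0],
    [0,0,0],
  ],
  angular=[
    [0,0,0],
    [0,0,0],
    [0,0,0],
    [0,0,0],
    [0,0,0],
    [0,0,0],
    [0,0,0],
    [0,0,0],
    [0,0,0],
    [0,0,0.99],
    [0,0,0.99],
    [0,0,0.99],
    [0,0,0.99],
    [0,0,0.99],
    [0,0,0.99],
    [0,0,0.99],
    [0,0,0.99],
    [0,0,0.99],
    [0,0,0.99],
    [0,0,0],
  ],
  hand=[1,1,-1,-1,-1,-1,-1,-1,-1,-1,-1,-1,-1,-1,-1,-0.4,-0.4,-0.4,-0.4,-0.4],
)

```text
clock: 10.2
eef_pos: [430.4, 234.6, 146.3]
tool_rot: [-0.001, 0.218, 0.976, -0.001]
contact_force: [-0.1, -0.6, -0.4]
grip_width: 63.8
grip_force: 0.0
```

```bash
cat >> h.py <<'E'
def look(name=None,lo=7,hi=40,reg=(330,520,-400,320),amin=80):
    s=st(); im,d,K,V=snap('wrist',name); W=cloud(d.astype(float),K,V); W[d==0]=-99
    for b in blobs(W,lo,hi,amin,reg): print(*b)
    return im,d,K,V,W
E
python3 -c "
from h import *
look('w4')
im,d,K,V=snap('scene','s4'); W=cloud(d.astype(float),K,V); W[d==0]=-99
print('reel');[print(*b) for b in blobs(W,10,40,20,(540,660,280,400))]"
```

```text
t 10.2 p [430.4 234.6 146.3] yaw_y 64.79 z [-0.002 -0.001 -1.   ] F [-0.1 -0.6 -0.4] w 63.8 g 0.0 j6 -0.75
[433.6 237.8] [114.9  22.2] -25.4 20.5 2262 [280.0, 208.0]
[404.1 138. ] [53.5 23.4] 6.3 20.1 1151 [173.0, 223.0]
reel
[592.9 332.1] [53.2 51.5] -53.4 19.5 127 [186.0, 186.0]
```

View pics/w4.png

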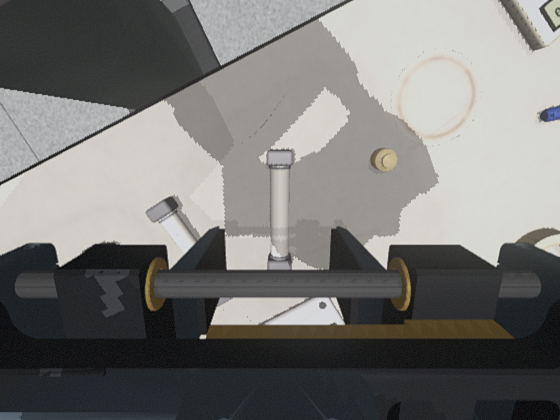

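The tube lies centred at px (280,208), aligned between the fingers. The reel rests flat at about (593,332), with its top at 20 mm. Descending to grip the tube.

Emit:
carry_out(
  delta_pos=[
    [0.08,0.09,-0.9],
    [0,0,-0.9],
    [0,0,-0.9],
    [0,0,-0.9],
    [0,0,-0.35],
    [0,0,0],
    [0,0,0],
    [0,0,0],
    [0,0,0],
    [0,0,0.5],
    [0,0,1],
    [0,0,1],
    [0,0,1],
    [0,0,0],
  ],
  angular=[
    [0,0,0],
    [0,0,0],
    [0,0,0],
    [0,0,0],
    [0,0,0],
    [0,0,0],
    [0,0,0],
    [0,0,0],
    [0,0,0],
    [0,0,0],
    [0,0,0],
    [0,0,0],
    [0,0,0],
    [0,0,0],
  ],
  hand=[-0.4,-0.4,-0.4,-0.4,-0.4,-0.4,1,1,1,1,1,1,1,1],
  force=50,
)

```text
clock: 11.7
eef_pos: [436.8, 239.2, 136.4]
tool_rot: [0.003, 0.22, 0.976, 0.002]
contact_force: [0.8, 1.0, -0.9]
grip_width: 2.8
grip_force: 0.0
```

```bash
python3 -c "
from h import *
look(None,60,160,(330,540,130,330))"
```

```text
t 11.7 p [436.8 239.2 136.4] yaw_y 64.6 z [ 0.006  0.002 -1.   ] F [ 0.8  1.  -0.9] w 2.8 g 0.0 j6 -0.75
[427.6 240.5] [24.7  8.2] -2.4 135.6 477 [268.0, 244.0]
[423.  252.7] [10.5  2.7] 77.9 137.2 478 [288.0, 244.0]
```

Emit:
carry_out(
  delta_pos=[
    [0,0,0.3],
    [0,0,0],
    [0,0,0],
    [0,0,0],
    [0,0,0],
    [0,0,0],
  ],
  angular=[
    [0,0,0],
    [0,0,0],
    [0,0,0],
    [0,0,0],
    [0,0,0],
    [0,0,0],
  ],
  hand=[-0.2,-0.2,-0.2,-0.2,-0.2,-0.2],
)

```text
clock: 12.35
eef_pos: [434.8, 238.4, 141.4]
tool_rot: [-0.0, 0.22, 0.976, -0.0]
contact_force: [-0.9, 1.4, -0.4]
grip_width: 46.0
grip_force: 0.0
```

```bash
python3 -c "
from h import *
look(None)"
```

```text
t 12.3 p [434.8 238.4 141.4] yaw_y 64.6 z [-0.001 -0.    -1.   ] F [-0.9  1.4 -0.4] w 46.0 g 0.0 j6 -0.75
[432.1 236.8] [114.5  22.5] -25.1 20.4 2377 [274.0, 206.0]
[402.6 135.7] [54. 23.] 2.8 20.0 1148 [164.0, 221.0]
[397.6  53.5] [23.8 21.2] 68.8 21.9 578 [90.0, 255.0]
```

The fingers close at only about 75 mm/s, so I lifted too early. The tube hasn't moved, so I'll retry with a longer close.

Emit:
carry_out(
  delta_pos=[
    [-0.06,-0.03,-0.9],
    [0,0,-0.9],
    [0,0,-0.9],
    [0,0,-0.9],
    [0,0,-0.2],
    [0,0,0],
    [0,0,0],
    [0,0,0],
    [0,0,0],
    [0,0,0],
    [0,0,0],
    [0,0,0],
    [0,0,0.5],
    [0,0,1],
    [0,0,1],
    [0,0,1],
    [0,0,0],
  ],
  angular=[
    [0,0,0],
    [0,0,0],
    [0,0,0],
    [0,0,0],
    [0,0,0],
    [0,0,0],
    [0,0,0],
    [0,0,0],
    [0,0,0],
    [0,0,0],
    [0,0,0],
    [0,0,0],
    [0,0,0],
    [0,0,0],
    [0,0,0],
    [0,0,0],
    [0,0,0],
  ],
  hand=[-0.1,-0.1,-0.1,-0.1,-0.1,1,1,1,1,1,1,1,1,1,1,1,1],
  force=50,
)

```text
clock: 14.1
eef_pos: [434.8, 238.2, 136.2]
tool_rot: [0.002, 0.22, 0.976, 0.002]
contact_force: [-0.6, -0.7, -1.7]
grip_width: 17.2
grip_force: 50.0
```

```bash
python3 -c "
from h import *
look(None,90,160,(330,540,130,330))"
```

```text
t 14.1 p [434.8 238.2 136.2] yaw_y 64.61 z [ 0.005  0.002 -1.   ] F [-0.6 -0.7 -1.7] w 17.2 g 50.0 j6 -0.75
[409.8 250.2] [63.5 37.4] -25.4 126.9 5152 [278.0, 219.0]
[465.8 225.5] [27.8 22.4] -31.8 125.7 738 [278.0, 311.0]
```

Emit:
carry_out(
  delta_pos=[
    [0.85,-0.09,0],
    [0.85,-0.09,0],
    [0.85,-0.09,0],
    [0.85,-0.09,0],
    [0.85,-0.09,0],
    [0.85,-0.09,0],
    [0.85,-0.09,0],
    [0,0,-0.5],
    [0,0,-0.5],
    [0,0,0],
    [0,0,0],
  ],
  angular=[
    [0,0,0.73],
    [0,0,0.73],
    [0,0,0.73],
    [0,0,0.73],
    [0,0,0.73],
    [0,0,0.73],
    [0,0,0.73],
    [0,0,0],
    [0,0,0],
    [0,0,0],
    [0,0,0],
  ],
  hand=[1,1,1,1,1,1,1,1,1,1,1],
)

```text
clock: 15.25
eef_pos: [610.7, 218.6, 102.0]
tool_rot: [-0.001, -0.046, 0.999, -0.0]
contact_force: [-0.0, 1.0, -0.3]
grip_width: 17.8
grip_force: 5.0
```

```bash
python3 -c "
from h import *
im,d,K,V,W=look('w5',75,130,(500,700,150,290))
print('tines');[print(*b) for b in blobs(W,35,56,15,(500,700,60,290))]"
```

```text
t 15.2 p [610.7 218.6 102. ] yaw_y 95.26 z [-0.002 -0.    -1.   ] F [-0.   1.  -0.3] w 17.8 g 5.0 j6 -1.41
[584.  217.3] [63.4 38. ] 3.9 95.2 5259 [278.0, 220.0]
[645.2 224.4] [27.8 22.4] -1.2 93.7 754 [278.0, 311.0]
tines
[589.9 131.5] [13.1  9.5] 5.4 44.9 303 [155.0, 196.0]
[587.9 154.3] [13.5  8.6] 6.4 45.5 183 [188.0, 195.0]
[583.2 201.8] [11.6  6.6] 4.7 47.1 166 [256.0, 196.0]
[581.3 229.2] [9.9 1.5] 6.7 50.2 40 [296.0, 198.0]
[624.5  94.1] [19.  15.8] 34.8 46.1 586 [106.0, 236.0]
```

View pics/w5.png

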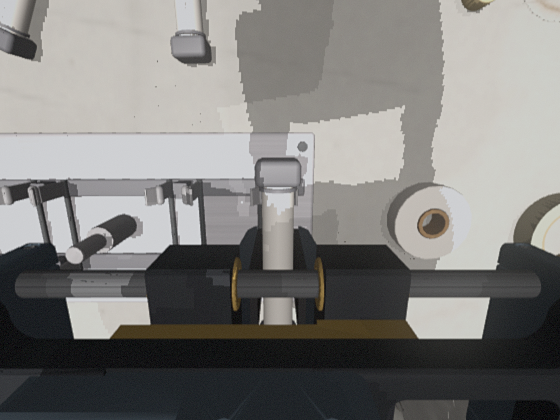

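Grip force has dropped to 5 N, which is the momentary slackening, but the tube is still held at px (278,220), aligned over station 4. The reel lies flat at (432,223), clear of the rack. I'll re-grip, then press down.

Emit:
carry_out(
  delta_pos=[
    [0.05,0,0],
    [0,0,0],
    [0,0,0],
    [0,0,0],
    [0,0,-0.4],
    [0,0,-0.4],
    [0,0,-0.1],
    [0,0,0],
  ],
  angular=[
    [0,0,0],
    [0,0,0],
    [0,0,0],
    [0,0,0],
    [0,0,0],
    [0,0,0],
    [0,0,0],
    [0,0,0],
  ],
  hand=[1,1,1,1,1,1,1,1],
  force=60,
)

```text
clock: 16.1
eef_pos: [612.6, 218.5, 74.5]
tool_rot: [-0.001, -0.046, 0.999, -0.0]
contact_force: [0.0, 0.7, -0.1]
grip_width: 17.0
grip_force: 60.0
```

Emit:
carry_out(
  delta_pos=[
    [0,0,-0.15],
    [0,0,-0.15],
    [0,0,-0.15],
    [0,0,-0.15],
    [0,0,-0.12],
    [0,0,-0.1],
    [0,0,0],
    [0,0,0],
  ],
  angular=[
    [0,0,0],
    [0,0,0],
    [0,0,0],
    [0,0,0],
    [0,0,0],
    [0,0,0],
    [0,0,0],
    [0,0,0],
  ],
  hand=[1,1,1,1,1,1,1,1],
)

```text
clock: 16.9
eef_pos: [613.4, 218.0, 50.6]
tool_rot: [0.0, -0.046, 0.999, -0.0]
contact_force: [3.7, -5.1, -6.4]
grip_width: 16.7
grip_force: 60.0
```

```bash
cat >> h.py <<'E'
def tubez(W,sx,sy):
    # height along tube axis, rack frame samples
    c,s_=np.cos(np.radians(5.4)),np.sin(np.radians(5.4))
    for x in range(-60,61,6):
        px,py=sx+x*c,sy+x*s_
        k=(abs(W[...,0]-px)<3)&(abs(W[...,1]-py)<3)&(W[...,2]>15)
        if k.any(): print(x,np.round(np.percentile(W[k][:,2],[50,90]),1),end='; ')
    print()
E
python3 -c "
from h import *
im,d,K,V,W=look(None,25,60,(500,700,150,290))
tubez(W,612.2,218.9)"
```

```text
t 16.9 p [613.4 218.   50.6] yaw_y 95.27 z [ 0.    -0.001 -1.   ] F [ 3.7 -5.1 -6.4] w 16.7 g 60.0 j6 -1.41
[586.3 216.5] [63.4 36.7] 3.8 43.0 5388 [278.0, 213.0]
[586.9 154.3] [13.5  8.7] 7.6 42.9 430 [164.0, 208.0]
[641.2 220.4] [33.5 20.7] 9.4 42.1 827 [278.0, 311.0]
-60 [39.9 44.3]; -54 [45.7 46.6]; -48 [45.7 46.5]; -42 [43.7 44.8]; -36 [42.7 43.8]; -30 [120.6 122. ]; -24 [146.9 155.2]; -18 [42.7 43.4]; -12 [42.6 43.4]; -6 [42.6 43.4]; 0 [42.6 43.4]; 6 [42.1 42.5]; 18 [43.4 43.8]; 24 [42.7 43.5]; 30 [42.6 43.2]; 36 [42.6 43.4]; 42 [41.6 41.6];
```

Tube top is at 43 mm, so it is fully home. Releasing and moving to the second tube.

Emit:
carry_out(
  delta_pos=[
    [0,0,-0.03],
    [0,0,0],
    [0,0,0],
    [0,0,0],
    [0,0,0.5],
    [0,0,0.9],
    [0,0,0.9],
    [0,0,0.7],
    [-1,-0.43,0],
    [-1,-0.43,0],
    [-1,-0.43,0],
    [-1,-0.43,0],
    [-1,-0.43,0],
    [-1,-0.43,0],
    [0,0,0],
    [0,0,0],
  ],
  angular=[
    [0,0,0],
    [0,0,0],
    [0,0,0],
    [0,0,0],
    [0,0,0],
    [0,0,0],
    [0,0,0],
    [0,0,0],
    [0,0,0.1],
    [0,0,0.1],
    [0,0,0],
    [0,0,0],
    [0,0,0],
    [0,0,0],
    [0,0,0],
    [0,0,0],
  ],
  hand=[1,-0.1,-0.1,-0.1,-0.1,-0.1,-0.1,-0.1,-0.1,-0.1,-0.1,-0.1,-0.1,-0.1,-0.1,-0.1],
)

```text
clock: 18.55
eef_pos: [433.4, 141.3, 141.2]
tool_rot: [0.001, -0.056, 0.998, 0.0]
contact_force: [0.8, -0.2, 0.1]
grip_width: 50.4
grip_force: 0.0
```

```bash
python3 -c "
from h import *
im,d,K,V,W=look(None)
tubez(W,612.2,218.9)
"
```

```text
t 18.6 p [433.4 141.3 141.2] yaw_y 96.45 z [ 0.001  0.    -1.   ] F [ 0.8 -0.2  0.1] w 50.4 g 0.0 j6 -1.5
[440.7 -56.5] [118.8  23.4] 10.5 19.4 3280 [64.0, 190.0]
[436.9  39.2] [102.8  22.4] -20.2 19.9 2052 [171.0, 194.0]
[432.7 140. ] [113.9  22.8] 6.7 20.2 2357 [276.0, 207.0]
```

Emit:
carry_out(
  delta_pos=[
    [0.03,-0.03,-0.9],
    [0,0,-0.9],
    [0,0,-0.9],
    [0,0,-0.9],
    [0,0,-0.17],
    [0,0,0],
    [0,0,0],
    [0,0,0],
    [0,0,0],
    [0,0,0],
    [0,0,0],
    [0,0,0.5],
    [0,0,1],
    [0,0,1],
    [0,0,1],
    [0,0,0],
  ],
  angular=[
    [0,0,0],
    [0,0,0],
    [0,0,0],
    [0,0,0],
    [0,0,0],
    [0,0,0],
    [0,0,0],
    [0,0,0],
    [0,0,0],
    [0,0,0],
    [0,0,0],
    [0,0,0],
    [0,0,0],
    [0,0,0],
    [0,0,0],
    [0,0,0],
  ],
  hand=[-0.1,-0.1,-0.1,-0.1,-0.1,1,1,1,1,1,1,1,1,1,1,1],
  force=60,
)

```text
clock: 20.2
eef_pos: [435.7, 140.7, 135.3]
tool_rot: [0.003, -0.056, 0.998, 0.0]
contact_force: [0.1, -0.3, -0.8]
grip_width: 16.9
grip_force: 60.0
```

Emit:
carry_out(
  delta_pos=[
    [0.88,0.03,0],
    [0.88,0.03,0],
    [0.88,0.03,0],
    [0.88,0.03,0],
    [0.88,0.03,0],
    [0.88,0.03,0],
    [0.88,0.03,0],
    [0,0,0],
    [0,0,-0.9],
    [0,0,-0.7],
    [0,0,-0.3],
    [0,0,0],
  ],
  angular=[
    [0,0,-0.17],
    [0,0,0],
    [0,0,0],
    [0,0,0],
    [0,0,0],
    [0,0,0],
    [0,0,0],
    [0,0,0],
    [0,0,0],
    [0,0,0],
    [0,0,0],
    [0,0,0],
  ],
  hand=[1,1,1,1,1,1,1,1,1,1,1,1],
)

```text
clock: 21.4
eef_pos: [617.6, 146.5, 73.8]
tool_rot: [-0.001, -0.048, 0.999, -0.0]
contact_force: [0.3, -0.1, 0.4]
grip_width: 17.1
grip_force: 60.0
```

```bash
python3 -c "
from h import *
im,d,K,V,W=look(None,50,110,(500,700,100,190))
print('st4');tubez(W,612.2,218.9)
print('tines');[print(*b) for b in blobs(W,40,55,15,(500,620,-60,290))]
"
```

```text
t 21.4 p [617.6 146.5  73.8] yaw_y 95.45 z [-0.003 -0.    -1.   ] F [ 0.3 -0.1  0.4] w 17.1 g 60.0 j6 -1.53
[590.2 144.9] [64.2 36.7] 4.6 68.5 5413 [278.0, 219.0]
[640.3 149. ] [51.4 23.6] 5.1 68.0 1303 [278.0, 310.0]
st4
-60 [41.2 41.2]; -54 [46.4 47.5]; -48 [46.9 47.8]; -42 [ 46.  144.4]; -36 [141.9 148.8]; -30 [145.9 149.8]; -24 [144.  148.5]; -18 [139.2 145.8]; -12 [135.2 141.7]; -6 [130.8 135.4]; 0 [ 43.7 128.6]; 6 [146.3 146.8]; 12 [144.9 146.6]; 18 [140.4 143.8]; 24 [135.4 138.8]; 30 [131.3 134. ]; 36 [129.4 130.7]; 
tines
[584.6 214. ] [59.8 35.2] -11.4 44.4 2996 [395.0, 200.0]
[600.2  23.6] [13.8 10.3] 3.7 45.5 489 [77.0, 205.0]
[597.8  46.9] [13.1  8.8] 8.1 44.8 216 [116.0, 204.0]
[605.8 -25.9] [11.8  7.3] 24.0 41.9 96 [2.0, 205.0]
[590.  130.5] [13.1  7.5] 4.2 46.4 273 [255.0, 205.0]
[587.4 156.4] [11.7  3.5] 6.9 49.9 131 [298.0, 206.0]
[599.7 158.1] [5.4 1.1] -64.0 54.0 15 [299.0, 228.0]
[617.4  92.5] [12.2  3.3] 85.6 45.7 107 [191.0, 241.0]
```

Emit:
carry_out(
  delta_pos=[
    [0.05,0,-0.15],
    [0,0,-0.15],
    [0,0,-0.15],
    [0,0,-0.15],
    [0,0,-0.12],
    [0,0,-0.1],
    [0,0,0],
    [0,0,0],
  ],
  angular=[
    [0,0,0],
    [0,0,0],
    [0,0,0],
    [0,0,0],
    [0,0,0],
    [0,0,0],
    [0,0,0],
    [0,0,0],
  ],
  hand=[1,1,1,1,1,1,1,1],
)

```text
clock: 22.25
eef_pos: [620.9, 146.0, 50.4]
tool_rot: [0.0, -0.047, 0.999, -0.0]
contact_force: [3.8, -5.2, -6.1]
grip_width: 17.0
grip_force: 60.0
```

```bash
python3 -c "
from h import *
im,d,K,V,W=look(None,95,100,(500,700,100,190))
tubez(W,619,147.3)
"
```

```text
t 22.2 p [620.9 146.   50.4] yaw_y 95.44 z [ 0.001 -0.001 -1.   ] F [ 3.8 -5.2 -6.1] w 17.0 g 60.0 j6 -1.53
-60 [44.2 46.2]; -54 [46.5 47.2]; -48 [46.4 47.2]; -42 [43.8 45.3]; -36 [43.3 44.2]; -30 [120.2 121.8]; -24 [146.2 154.9]; -18 [43.3 44.1]; -12 [43.3 44.3]; -6 [43.4 44.3]; 0 [43.2 44.1]; 6 [42.9 43.3]; 18 [43.8 44.2]; 24 [43.3 44. ]; 30 [43.3 44.1]; 36 [43.3 44.1]; 42 [41.9 42.3];
```

Emit:
carry_out(
  delta_pos=[
    [0,0,-0.05],
    [0,0,0],
    [0,0,0],
    [0,0,0],
    [0,0,0],
    [0,0,0.5],
    [0,0,0.9],
    [0,0,0.9],
    [0,0,0.7],
    [-0.85,-0.51,0],
    [-0.85,-0.51,0],
    [-0.85,-0.51,0],
    [-0.85,-0.51,0],
    [-0.85,-0.51,0],
    [-0.85,-0.51,0],
    [-0.85,-0.51,0],
    [0,0,0],
    [0,0,0],
  ],
  angular=[
    [0,0,0],
    [0,0,0],
    [0,0,0],
    [0,0,0],
    [0,0,0],
    [0,0,0],
    [0,0,0],
    [0,0,0],
    [0,0,0],
    [0,0,-0.63],
    [0,0,-0.63],
    [0,0,-0.63],
    [0,0,-0.63],
    [0,0,-0.63],
    [0,0,-0.63],
    [0,0,-0.63],
    [0,0,0],
    [0,0,0],
  ],
  hand=[1,1,0,0,0,0,0,0,0,0,0,0,0,0,0,0,0,0],
)

```text
clock: 24.1
eef_pos: [442.3, 39.4, 140.0]
tool_rot: [0.001, 0.182, 0.983, 0.0]
contact_force: [0.3, 0.1, -0.3]
grip_width: 45.6
grip_force: 0.0
```

```bash
python3 -c "
from h import *
look(None)
"
```

```text
t 24.1 p [442.3  39.4 140. ] yaw_y 68.98 z [ 0.002 -0.    -1.   ] F [ 0.3  0.1 -0.3] w 45.6 g 0.0 j6 -1.25
[441.1  36.2] [111.7  22.5] -20.6 20.1 2282 [273.0, 207.0]
[414.8 -62.9] [65.3 23.5] 8.4 19.6 1390 [163.0, 216.0]
[ 415.9 -169.2] [30.2 23.6] 69.2 8.9 556 [72.0, 259.0]
```

Emit:
carry_out(
  delta_pos=[
    [0.03,-0.1,-0.9],
    [0,0,-0.9],
    [0,0,-0.9],
    [0,0,-0.9],
    [0,0,-0.14],
    [0,0,0],
    [0,0,0],
    [0,0,0],
    [0,0,0],
    [0,0,0],
    [0,0,0],
    [0,0,0.5],
    [0,0,1],
    [0,0,1],
    [0,0,1],
    [0,0,0],
  ],
  angular=[
    [0,0,0],
    [0,0,0],
    [0,0,0],
    [0,0,0],
    [0,0,0],
    [0,0,0],
    [0,0,0],
    [0,0,0],
    [0,0,0],
    [0,0,0],
    [0,0,0],
    [0,0,0],
    [0,0,0],
    [0,0,0],
    [0,0,0],
    [0,0,0],
  ],
  hand=[0,0,0,0,0,1,1,1,1,1,1,1,1,1,1,1],
  force=60,
)

```text
clock: 25.75
eef_pos: [444.4, 36.5, 135.1]
tool_rot: [0.003, 0.182, 0.983, 0.0]
contact_force: [-0.5, 0.3, 0.2]
grip_width: 16.4
grip_force: 60.0
```

Emit:
carry_out(
  delta_pos=[
    [0.89,0.015,0],
    [0.89,0.015,0],
    [0.89,0.015,0],
    [0.89,0.015,0],
    [0.89,0.015,0],
    [0.89,0.015,0],
    [0.89,0.015,0],
    [0,0,0],
    [0,0,-0.9],
    [0,0,-0.7],
    [0,0,-0.3],
    [0,0,0],
  ],
  angular=[
    [0,0,0.63],
    [0,0,0.63],
    [0,0,0.63],
    [0,0,0.63],
    [0,0,0.63],
    [0,0,0.63],
    [0,0,0.63],
    [0,0,0],
    [0,0,0],
    [0,0,0],
    [0,0,0],
    [0,0,0],
  ],
  hand=[1,1,1,1,1,1,1,1,1,1,1,1],
)

```text
clock: 26.95
eef_pos: [628.4, 39.7, 73.6]
tool_rot: [-0.001, -0.047, 0.999, 0.0]
contact_force: [-0.8, -0.1, -0.4]
grip_width: 16.8
grip_force: 60.0
```

```bash
python3 -c "
from h import *
im,d,K,V,W=look(None,50,110,(500,700,0,80))
print('st3');tubez(W,619,147.3)
print('tines');[print(*b) for b in blobs(W,40,55,15,(500,620,-60,120))]
"
```

```text
t 26.9 p [628.4  39.7  73.6] yaw_y 95.42 z [-0.003  0.    -1.   ] F [-0.8 -0.1 -0.4] w 16.8 g 60.0 j6 -1.7
[601.7  37.6] [63.  36.6] 6.8 68.6 5341 [278.0, 220.0]
[653.1  32.2] [52.3  3.4] 5.3 105.0 266 [256.0, 310.0]
[662.5  44.9] [27.9 20.8] 0.7 67.0 746 [278.0, 311.0]
[632.4  50.5] [14.9  3.5] 5.3 105.1 265 [300.0, 310.0]
st3
-60 [37.2 45.4]; -54 [46.7 47.6]; -48 [46.8 47.7]; -42 [44.8 46.3]; -36 [43.5 44.5]; -30 [43.7 44.3]; -24 [43.4 44.5]; -18 [43.7 44.5]; -12 [43.6 44.6]; -6 [43.8 44.5]; 0 [43.7 44.4]; 6 [43.7 44.5]; 12 [43.9 44.5]; 36 [43.7 44.7]; 42 [43.7 44.5]; 48 [45.2 46.6]; 54 [47.1 47.8]; 60 [46.8 47.5]; 
tines
[607.2 -47.9] [12.8  9.6] 8.4 45.5 435 [135.0, 204.0]
[605.1 -24.9] [13.   9.2] 1.8 46.6 224 [173.0, 204.0]
[600.4  23.1] [13.1  8.6] 5.7 45.8 296 [254.0, 204.0]
[597.8  49. ] [11.6  3. ] 6.3 50.1 115 [297.0, 205.0]
[613.2  27. ] [3.9 1.2] 53.2 53.1 16 [258.0, 228.0]
[617.4  90.1] [12.9  3.2] -83.4 46.3 122 [359.0, 240.0]
```

Emit:
carry_out(
  delta_pos=[
    [0.03,-0.02,-0.15],
    [0,0,-0.15],
    [0,0,-0.15],
    [0,0,-0.15],
    [0,0,-0.12],
    [0,0,-0.13],
    [0,0,0],
    [0,0,0],
  ],
  angular=[
    [0,0,0],
    [0,0,0],
    [0,0,0],
    [0,0,0],
    [0,0,0],
    [0,0,0],
    [0,0,0],
    [0,0,0],
  ],
  hand=[1,1,1,1,1,1,1,1],
)

```text
clock: 27.8
eef_pos: [631.2, 38.5, 49.4]
tool_rot: [0.001, -0.047, 0.999, -0.0]
contact_force: [3.3, -4.9, -4.4]
grip_width: 17.0
grip_force: 60.0
```

```bash
python3 -c "
from h import *
im,d,K,V,W=look(None,95,100,(500,700,100,190))
tubez(W,629.1,39.7)
"
```

```text
t 27.8 p [631.2  38.5  49.4] yaw_y 95.44 z [ 0.001 -0.001 -1.   ] F [ 3.3 -4.9 -4.4] w 17.0 g 60.0 j6 -1.7
-54 [45.1 46.4]; -48 [45.8 46.5]; -42 [44.2 45.6]; -36 [42.6 43.5]; -30 [119.  120.7]; -24 [144.9 153.8]; -18 [42.5 43.2]; -12 [42.5 43.3]; -6 [42.5 43.3]; 0 [42.7 43.5]; 6 [42.4 43. ]; 18 [44.1 44.1]; 24 [42.6 43.4]; 30 [42.5 43.4]; 36 [42.7 43.5]; 42 [41.2 41.2];
```

Emit:
carry_out(
  delta_pos=[
    [0,0,-0.02],
    [0,0,0],
    [0,0,0],
    [0,0,0],
    [0,0,0],
    [0,0,0.5],
    [0,0,0.9],
    [0,0,0.9],
    [0,0,0.7],
    [-0.9,-0.46,0],
    [-0.9,-0.46,0],
    [-0.9,-0.46,0],
    [-0.9,-0.46,0],
    [-0.9,-0.46,0],
    [-0.9,-0.46,0],
    [-0.9,-0.46,0],
    [0,0,0],
    [0,0,0],
  ],
  angular=[
    [0,0,0],
    [0,0,0],
    [0,0,0],
    [0,0,0],
    [0,0,0],
    [0,0,0],
    [0,0,0],
    [0,0,0],
    [0,0,0],
    [0,0,0.12],
    [0,0,0.12],
    [0,0,0.12],
    [0,0,0.12],
    [0,0,0.12],
    [0,0,0.12],
    [0,0,0.12],
    [0,0,0],
    [0,0,0],
  ],
  hand=[1,1,0,0,0,0,0,0,0,0,0,0,0,0,0,0,0,0],
)

```text
clock: 29.65
eef_pos: [441.9, -57.8, 139.6]
tool_rot: [0.001, -0.091, 0.996, -0.0]
contact_force: [0.1, -0.1, -0.3]
grip_width: 45.5
grip_force: 0.0
```

```bash
python3 -c "
from h import *
look(None)
"
```

```text
t 29.6 p [441.9 -57.8 139.6] yaw_y 100.42 z [ 0.001 -0.    -1.   ] F [ 0.1 -0.1 -0.3] w 45.5 g 0.0 j6 -2.02
[ 430.7 -264.1] [49.4 47.8] -58.7 9.1 2219 [58.0, 157.0]
[ 423.4 -182.5] [49.3 47.1] -79.6 9.1 2170 [148.0, 165.0]
[ 446.5 -313.8] [35.4  8.1] -4.0 8.5 210 [3.0, 164.0]
[439.2 -57.9] [115.8  22.8] 10.8 20.2 2453 [277.0, 205.0]
```

Emit:
carry_out(
  delta_pos=[
    [-0.04,0,-0.9],
    [0,0,-0.9],
    [0,0,-0.9],
    [0,0,-0.9],
    [0,0,-0.12],
    [0,0,0],
    [0,0,0],
    [0,0,0],
    [0,0,0],
    [0,0,0],
    [0,0,0],
    [0,0,0.5],
    [0,0,1],
    [0,0,1],
    [0,0,1],
    [0,0,0],
  ],
  angular=[
    [0,0,0],
    [0,0,0],
    [0,0,0],
    [0,0,0],
    [0,0,0],
    [0,0,0],
    [0,0,0],
    [0,0,0],
    [0,0,0],
    [0,0,0],
    [0,0,0],
    [0,0,0],
    [0,0,0],
    [0,0,0],
    [0,0,0],
    [0,0,0],
  ],
  hand=[0,0,0,0,0,1,1,1,1,1,1,1,1,1,1,1],
  force=60,
)

```text
clock: 31.3
eef_pos: [442.0, -57.9, 135.4]
tool_rot: [0.003, -0.091, 0.996, -0.001]
contact_force: [0.6, -0.4, 0.0]
grip_width: 16.5
grip_force: 60.0
```

Emit:
carry_out(
  delta_pos=[
    [0.93,0.118,0],
    [0.93,0.118,0],
    [0.93,0.118,0],
    [0.93,0.118,0],
    [0.93,0.118,0],
    [0.93,0.118,0],
    [0.93,0.118,0],
    [0,0,0],
    [0,0,-0.9],
    [0,0,-0.7],
    [0,0,-0.3],
    [0,0,0],
  ],
  angular=[
    [0,0,-0.12],
    [0,0,-0.12],
    [0,0,-0.12],
    [0,0,-0.12],
    [0,0,-0.12],
    [0,0,-0.12],
    [0,0,-0.12],
    [0,0,0],
    [0,0,0],
    [0,0,0],
    [0,0,0],
    [0,0,0],
  ],
  hand=[1,1,1,1,1,1,1,1,1,1,1,1],
)

```text
clock: 32.5
eef_pos: [634.5, -32.7, 73.8]
tool_rot: [-0.001, -0.047, 0.999, 0.0]
contact_force: [-0.5, 0.1, -0.1]
grip_width: 16.8
grip_force: 60.0
```

```bash
python3 -c "
from h import *
im,d,K,V,W=look(None,50,110,(500,700,-80,0))
print('st2');tubez(W,629.1,39.7)
print('tines');[print(*b) for b in blobs(W,40,55,15,(500,640,-160,0))]
"
```

```text
t 32.5 p [634.5 -32.7  73.8] yaw_y 95.44 z [-0.003  0.    -1.   ] F [-0.5  0.1 -0.1] w 16.8 g 60.0 j6 -1.81
[606.3 -34. ] [65.8 36.7] 2.2 68.3 5495 [278.0, 218.0]
[656.5 -30.2] [49.5 23.7] 5.9 67.8 1313 [278.0, 311.0]
st2
-54 [46.3 47.3]; -48 [46.9 47.7]; -42 [ 46.4 145.3]; -36 [141.8 148.7]; -30 [146.1 149.9]; -24 [144.1 148.5]; -18 [139.1 145.9]; -12 [135.5 141.5]; -6 [130.9 135. ]; 0 [ 43.7 128.4]; 6 [146.5 147. ]; 12 [144.6 146.8]; 18 [140.2 143.7]; 24 [135.1 139.1]; 30 [131.8 134.5]; 36 [129.7 130.6]; 
tines
[607.1 -48.8] [13.2  7.4] 4.3 46.1 274 [255.0, 205.0]
[604.6 -23. ] [11.7  3.5] 6.4 49.8 133 [298.0, 206.0]
[619.4 -45.5] [3.8 1.2] 60.2 52.8 15 [258.0, 228.0]
```

Aligned. Pressing tube four into station 1.

Emit:
carry_out(
  delta_pos=[
    [0.04,-0.01,-0.15],
    [0,0,-0.15],
    [0,0,-0.15],
    [0,0,-0.15],
    [0,0,-0.12],
    [0,0,-0.13],
    [0,0,0],
    [0,0,0],
  ],
  angular=[
    [0,0,0],
    [0,0,0],
    [0,0,0],
    [0,0,0],
    [0,0,0],
    [0,0,0],
    [0,0,0],
    [0,0,0],
  ],
  hand=[1,1,1,1,1,1,1,1],
)

```text
clock: 33.35
eef_pos: [637.6, -33.5, 49.8]
tool_rot: [0.001, -0.048, 0.999, -0.0]
contact_force: [2.7, -4.8, 0.0]
grip_width: 16.7
grip_force: 60.0
```

```bash
python3 -c "
from h import *
im,d,K,V,W=look(None,95,100,(500,700,100,190))
tubez(W,635.8,-32.5)
"
```

```text
t 33.4 p [637.6 -33.5  49.8] yaw_y 95.45 z [ 0.002 -0.001 -1.   ] F [ 2.7 -4.8  0. ] w 16.7 g 60.0 j6 -1.81
-60 [44.5 45.9]; -54 [45.7 46.3]; -48 [45.1 46.2]; -42 [43.1 44.3]; -36 [42.5 43.4]; -30 [119.5 121.1]; -24 [145.6 154.3]; -18 [42.6 43.4]; -12 [42.5 43.2]; -6 [42.4 43.2]; 0 [42.5 43.3]; 6 [42.1 43. ]; 18 [43.7 44.1]; 24 [42.4 43.2]; 30 [42.4 43.1]; 36 [42.5 43.3]; 42 [41.7 41.9];
```

Emit:
carry_out(
  delta_pos=[
    [0,0,-0.02],
    [0,0,0],
    [0,0,0],
    [0,0,0],
    [0,0,0],
    [0,0,0.5],
    [0,0,0.9],
    [0,0,0.9],
    [0,0,0.9],
    [-0.4,-0.98,0.42],
    [-0.4,-0.98,0.42],
    [-0.4,-0.98,0.42],
    [-0.4,-0.98,0.42],
    [-0.4,-0.98,0.42],
    [-0.4,-0.98,0.42],
    [-0.4,-0.98,0.42],
    [-0.4,-0.98,0.42],
    [0,0,0],
    [0,0,0],
  ],
  angular=[
    [0,0,0],
    [0,0,0],
    [0,0,0],
    [0,0,0],
    [0,0,0],
    [0,0,0],
    [0,0,0],
    [0,0,0],
    [0,0,0],
    [0,0,0],
    [0,0,0],
    [0,0,0],
    [0,0,0],
    [0,0,0],
    [0,0,0],
    [0,0,0],
    [0,0,0],
    [0,0,0],
    [0,0,0],
  ],
  hand=[1,1,0,0,0,0,0,0,0,0,0,0,0,0,0,0,0,0,0],
)

```text
clock: 35.3
eef_pos: [540.7, -268.4, 246.7]
tool_rot: [0.0, -0.047, 0.999, -0.0]
contact_force: [0.5, 0.2, -0.8]
grip_width: 45.9
grip_force: 0.0
```

```bash
python3 -c "
from h import *
im,d,K,V,W=look('w6',6.5,12,(380,520,-420,-130))
print('knobs');[print(*b) for b in blobs(W,20,32,10,(380,520,-420,-130))]
print('rims');[print(*b) for b in blobs(W,36,50,20,(480,680,-450,-100))]
print('tray');[print(*b) for b in blobs(W,9,18,200,(480,680,-480,-80))]
for t in ['crucible_1','crucible_lid_1']:
    for r in ctrl.look_for('wrist',t):
        if r['conf']>.3: print(t,round(r['conf'],2),np.round(r['at']))
"
```

```text
t 35.3 p [ 540.7 -268.4  246.7] yaw_y 95.37 z [ 0.001 -0.    -1.   ] F [ 0.5  0.2 -0.8] w 45.9 g 0.0 j6 -2.22
[ 430.  -263.9] [47.4 47. ] -84.0 8.8 1150 [289.0, 100.0]
[ 422.5 -182. ] [48.  47.3] -60.5 8.9 1141 [356.0, 100.0]
[ 444.8 -333.7] [48.  47.4] -84.6 8.7 1127 [231.0, 107.0]
knobs
[ 430.2 -263.4] [12.8 12.1] -84.6 24.7 115 [289.0, 98.0]
[ 422.5 -182.5] [13.3 12.2] -83.5 24.8 119 [360.0, 99.0]
[ 444.6 -333.7] [12.9 12.3] -81.7 24.6 115 [228.0, 106.0]
rims
[ 588.3 -359.6] [42.1 27. ] 54.2 39.3 108 [196.0, 227.0]
[ 587.3 -267.6] [43.2 31.8] -64.4 39.9 123 [272.0, 233.0]
[ 584.6 -167.9] [32.8  8.4] -5.1 40.2 54 [353.0, 236.0]
tray
[ 582.1 -269.9] [269.5  90.1] 89.5 13.3 8771 [269.0, 213.0]
crucible_1 0.94 [ 585. -179.   20.]
crucible_1 0.88 [ 590. -274.   22.]
crucible_1 0.75 [ 584. -361.   26.]
crucible_1 0.58 [577.  24.   8.]
crucible_1 0.51 [ 563. -278.   16.]
crucible_lid_1 0.86 [ 417. -186.    8.]
crucible_lid_1 0.82 [ 515. -494.   13.]
crucible_lid_1 0.68 [ 440. -336.   11.]
crucible_lid_1 0.66 [ 428. -265.    6.]
crucible_lid_1 0.65 [ 358. -356.    9.]
crucible_lid_1 0.65 [ 610. -485.    8.]
crucible_lid_1 0.31 [ 563. -280.   16.]
```

View pics/w6.png

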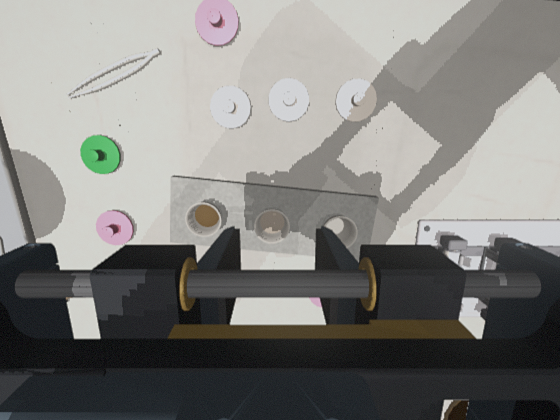

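The picture shows the white lids at px (230,107), (289,100) and (356,99), and the crucibles at (204,218), (271,226) and (341,230). The pink and green decoys are to the left. Next, a rim circle fit.

```bash
cat >> h.py <<'E'
from scipy.optimize import least_squares
def rimfit(W,c0):
    for _ in range(2):
        r=np.hypot(W[...,0]-c0[0],W[...,1]-c0[1]); k=(W[...,2]>38)&(W[...,2]<46)&(r<28)
        P=W[k][:,:2]
        f=least_squares(lambda q:np.hypot(P[:,0]-q[0],P[:,1]-q[1])-q[2],[*c0,21],bounds=([-9e3,-9e3,18],[9e3,9e3,22.5]),loss='soft_l1'); c0=f.x[:2]
    print('rim',f.x.round(1),len(P),np.round([P.min(0),P.max(0)]).tolist())
E
python3 -c "
from h import *
im,d,K,V=snap('wrist'); W=cloud(d.astype(float),K,V); W[d==0]=-99
for c in [(582.8,-184.9),(582.1,-269.9),(581.4,-354.9)]: rimfit(W,c)
"
```

```text
rim [ 582.3 -186.7   20.9] 119 [[561.0, -207.0], [599.0, -165.0]]
rim [ 581.4 -271.5   20.9] 209 [[560.0, -293.0], [603.0, -249.0]]
rim [ 580.8 -356.1   21. ] 221 [[559.0, -378.0], [603.0, -334.0]]
```

Emit:
carry_out(
  delta_pos=[
    [-0.656,0.478,-0.9],
    [-0.656,0.478,-0.9],
    [-0.656,0.478,-0.9],
    [-0.656,0.478,-0.9],
    [-0.656,0.478,-0.9],
    [-0.656,0.478,-0.9],
    [0,0,0],
    [0,0,0],
  ],
  angular=[
    [0,0,0],
    [0,0,0],
    [0,0,0],
    [0,0,0],
    [0,0,0],
    [0,0,0],
    [0,0,0],
    [0,0,0],
  ],
  hand=[0,0,0,0,0,0,0,0],
)

```text
clock: 36.3
eef_pos: [422.9, -181.6, 83.6]
tool_rot: [-0.0, -0.048, 0.999, 0.0]
contact_force: [0.2, -0.5, 0.7]
grip_width: 45.5
grip_force: 0.0
```

```bash
python3 -c "
from h import *
im,d,K,V,W=look(None,18,32,(380,520,-230,-130),10)"
```

```text
t 36.3 p [ 422.9 -181.6   83.6] yaw_y 95.5 z [-0.001  0.001 -1.   ] F [ 0.2 -0.5  0.7] w 45.5 g 0.0 j6 -2.2
[ 423.1 -184.1] [13.9 13.9] -38.9 25.7 302 [275.0, 233.0]
```

Emit:
carry_out(
  delta_pos=[
    [0,-0.06,-0.8],
    [0,0,-0.5],
    [0,0,-0.2],
    [0,0,0],
    [0,0,0],
    [0,0,0],
    [0,0,0],
    [0,0,0],
    [0,0,0],
    [0,0,0],
    [0,0,0.3],
    [0,0,0.8],
    [0,0,0.9],
    [0,0,0],
  ],
  angular=[
    [0,0,0],
    [0,0,0],
    [0,0,0],
    [0,0,0],
    [0,0,0],
    [0,0,0],
    [0,0,0],
    [0,0,0],
    [0,0,0],
    [0,0,0],
    [0,0,0],
    [0,0,0],
    [0,0,0],
    [0,0,0],
  ],
  hand=[0,0,0,1,1,1,1,1,1,1,1,1,1,1],
  force=25,
)

```text
clock: 37.75
eef_pos: [424.0, -184.7, 101.8]
tool_rot: [0.002, -0.048, 0.999, -0.001]
contact_force: [-0.2, -0.1, -0.7]
grip_width: 12.7
grip_force: 25.0
```

```bash
python3 -c "
from h import *
im,d,K,V,W=look('w7',58,85,(370,520,-230,-130),10)"
```

```text
t 37.8 p [ 424.  -184.7  101.8] yaw_y 95.45 z [ 0.004 -0.002 -1.   ] F [-0.2 -0.1 -0.7] w 12.7 g 25.0 j6 -2.21
[ 409.3 -184.5] [47.5 22.4] -85.6 70.6 1533 [279.0, 228.0]
```

Emit:
carry_out(
  delta_pos=[
    [0.885,-0.02,0],
    [0.885,-0.02,0],
    [0.885,-0.02,0],
    [0.885,-0.02,0],
    [0.885,-0.02,0],
    [0.885,-0.02,0],
    [0,0,0],
    [0,0,0],
    [0,0,-0.3],
  ],
  angular=[
    [0,0,0],
    [0,0,0],
    [0,0,0],
    [0,0,0],
    [0,0,0],
    [0,0,0],
    [0,0,0],
    [0,0,0],
    [0,0,0],
  ],
  hand=[1,1,1,1,1,1,1,1,1],
)

```text
clock: 38.7
eef_pos: [581.5, -187.6, 89.9]
tool_rot: [0.0, -0.047, 0.999, -0.0]
contact_force: [-0.2, -0.3, -0.1]
grip_width: 12.4
grip_force: 25.0
```

```bash
python3 -c "
from h import *
im,d,K,V,W=look('w8',55,85,(520,680,-230,-130),10)
rimfit(W,(582.3,-186.7))"
```

```text
t 38.7 p [ 581.5 -187.6   89.9] yaw_y 95.44 z [ 0. -0. -1.] F [-0.2 -0.3 -0.1] w 12.4 g 25.0 j6 -2.08
[ 572.5 -187.1] [39.7 37.9] -43.4 58.9 2272 [278.0, 235.0]Traceback (most recent call last):
  File "<string>", line 4, in <module>
    rimfit(W,(582.3,-186.7))
    ~~~~~~^^^^^^^^^^^^^^^^^^
  File "h.py", line 52, in rimfit
    print('rim',f.x.round(1),len(P),np.round([P.min(0),P.max(0)]).tolist())
                                              ~~~~~^^^
    return umr_minimum(a, axis, None, out, keepdims, initial, where)
ValueError: zero-size array to reduction operation minimum which has no identity
```

View pics/w8.png

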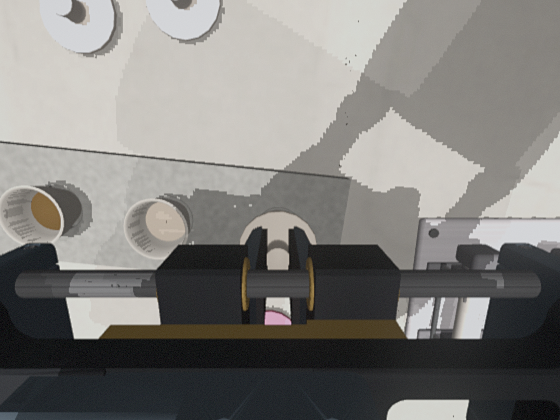

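The held lid hides crucible 1 at px (278,235), and the other two crucibles stand undisturbed. Lowering.

Emit:
carry_out(
  delta_pos=[
    [0.02,0.02,-0.2],
    [0,0,-0.15],
    [0,0,-0.08],
    [0,0,-0.06],
    [0,0,0],
  ],
  angular=[
    [0,0,0],
    [0,0,0],
    [0,0,0],
    [0,0,0],
    [0,0,0],
  ],
  hand=[1,1,1,1,1],
)

```text
clock: 39.25
eef_pos: [582.9, -187.1, 75.6]
tool_rot: [0.0, -0.047, 0.999, -0.0]
contact_force: [-1.1, 0.9, 5.9]
grip_width: 12.5
grip_force: 25.1
```

Emit:
carry_out(
  delta_pos=[
    [0,0,0],
    [0,0,0],
    [0,0,0],
    [0,0,0],
    [0,0,0],
    [0,0,0.5],
    [0,0,0.9],
    [0,0,0.5],
    [-0.9,-0.47,0],
    [-0.9,-0.47,0],
    [-0.9,-0.47,0],
    [-0.9,-0.47,0],
    [-0.9,-0.47,-0.3],
    [-0.55,-0.2,-0.3],
    [0,0,0],
    [0,0,0],
  ],
  angular=[
    [0,0,0],
    [0,0,0],
    [0,0,0],
    [0,0,0],
    [0,0,0],
    [0,0,0],
    [0,0,0],
    [0,0,0],
    [0,0,0],
    [0,0,0],
    [0,0,0],
    [0,0,0],
    [0,0,0],
    [0,0,0],
    [0,0,0],
    [0,0,0],
  ],
  hand=[1,0,0,0,0,0,0,0,0,0,0,0,0,0,0,0],
)

```text
clock: 40.85
eef_pos: [431.6, -263.7, 114.3]
tool_rot: [0.0, -0.047, 0.999, -0.0]
contact_force: [-0.1, -0.2, -0.0]
grip_width: 45.4
grip_force: 0.0
```

```bash
cat >> h.py <<'E'
def lidcheck(W,c):
    k=(np.hypot(W[...,0]-c[0],W[...,1]-c[1])<32)&(W[...,2]>42)&(W[...,2]<54); P=W[k]
    if len(P)<20: print('no lid pts',len(P)); return
    A=np.c_[P[:,:2]-c,np.ones(len(P))]; q=np.linalg.lstsq(A,P[:,2],rcond=None)[0]
    print('lid n',len(P),'z',q[2].round(1),'tilt deg',np.degrees(np.hypot(*q[:2])).round(1),'rect',[np.round(v,1) for v in cv2.minAreaRect(P[:,:2].astype(np.float32))[:2]])
E
python3 -c "
from h import *
im,d,K,V,W=look(None,18,32,(380,520,-400,-130),10)
lidcheck(W,(582.3,-186.7))"
```

```text
t 40.9 p [ 431.6 -263.7  114.3] yaw_y 95.4 z [ 0. -0. -1.] F [-0.1 -0.2 -0. ] w 45.4 g 0.0 j6 -2.33
[ 430.  -264.5] [14.2 13.2] 3.6 25.3 224 [276.0, 220.0]
[ 444.8 -335. ] [14.  13.6] 7.3 25.2 238 [191.0, 229.0]
no lid pts 0
```

Emit:
carry_out(
  delta_pos=[
    [-0.05,-0.04,-0.9],
    [0,0,-0.9],
    [0,0,-0.5],
    [0,0,-0.22],
    [0,0,0],
    [0,0,0],
    [0,0,0],
    [0,0,0],
    [0,0,0],
    [0,0,0],
    [0,0,0],
    [0,0,0.3],
    [0,0,0.8],
    [0,0,0.9],
    [0,0,0],
  ],
  angular=[
    [0,0,0],
    [0,0,0],
    [0,0,0],
    [0,0,0],
    [0,0,0],
    [0,0,0],
    [0,0,0],
    [0,0,0],
    [0,0,0],
    [0,0,0],
    [0,0,0],
    [0,0,0],
    [0,0,0],
    [0,0,0],
    [0,0,0],
  ],
  hand=[0,0,0,0,1,1,1,1,1,1,1,1,1,1,1],
  force=25,
)

```text
clock: 42.4
eef_pos: [430.8, -265.5, 101.6]
tool_rot: [0.002, -0.047, 0.999, -0.001]
contact_force: [-0.7, 1.4, -1.2]
grip_width: 12.6
grip_force: 25.8
```

Emit:
carry_out(
  delta_pos=[
    [0.84,-0.037,0],
    [0.84,-0.037,0],
    [0.84,-0.037,0],
    [0.84,-0.037,0],
    [0.84,-0.037,0],
    [0.84,-0.037,0],
    [0,0,0],
    [0,0,0],
    [0,0,-0.3],
    [0,0,0],
    [0,0,0],
  ],
  angular=[
    [0,0,0],
    [0,0,0],
    [0,0,0],
    [0,0,0],
    [0,0,0],
    [0,0,0],
    [0,0,0],
    [0,0,0],
    [0,0,0],
    [0,0,0],
    [0,0,0],
  ],
  hand=[1,1,1,1,1,1,1,1,1,1,1],
)

```text
clock: 43.5
eef_pos: [580.0, -271.3, 89.1]
tool_rot: [-0.001, -0.047, 0.999, 0.0]
contact_force: [0.8, 0.1, -1.0]
grip_width: 12.5
grip_force: 25.8
```

```bash
python3 -c "
from h import *
im,d,K,V,W=look('w9',55,85,(520,680,-320,-220),10)
lidcheck(W,(582.3,-186.7))"
```

```text
t 43.5 p [ 580.  -271.3   89.1] yaw_y 95.42 z [-0.001  0.001 -1.   ] F [ 0.8  0.1 -1. ] w 12.5 g 25.8 j6 -2.2
[ 572.1 -271.7] [38.6 38. ] -40.9 60.7 2214 [278.0, 235.0]
lid n 2009 z 46.9 tilt deg 3.7 rect [array([ 571.7, -184.5]), array([50., 29.])]
```

Emit:
carry_out(
  delta_pos=[
    [0.03,0,-0.2],
    [0,0,-0.12],
    [0,0,-0.08],
    [0,0,-0.06],
    [0,0,0],
  ],
  angular=[
    [0,0,0],
    [0,0,0],
    [0,0,0],
    [0,0,0],
    [0,0,0],
  ],
  hand=[1,1,1,1,1],
)

```text
clock: 44.05
eef_pos: [581.7, -271.3, 75.5]
tool_rot: [-0.0, -0.048, 0.999, 0.0]
contact_force: [-0.4, 1.0, 1.0]
grip_width: 12.3
grip_force: 25.8
```

Emit:
carry_out(
  delta_pos=[
    [0,0,-0.03],
    [0,0,0],
    [0,0,0],
    [0,0,0],
    [0,0,0],
    [0,0,0],
    [0,0,0.5],
    [0,0,0.9],
    [0,0,0.5],
    [-0.91,-0.425,0],
    [-0.91,-0.425,0],
    [-0.91,-0.425,0],
    [-0.91,-0.425,0],
    [-0.91,-0.425,-0.6],
    [0,0,0],
    [0,0,0],
  ],
  angular=[
    [0,0,0],
    [0,0,0],
    [0,0,0],
    [0,0,0],
    [0,0,0],
    [0,0,0],
    [0,0,0],
    [0,0,0],
    [0,0,0],
    [0,0,0],
    [0,0,0],
    [0,0,0],
    [0,0,0],
    [0,0,0],
    [0,0,0],
    [0,0,0],
  ],
  hand=[1,1,0,0,0,0,0,0,0,0,0,0,0,0,0,0],
)

```text
clock: 45.65
eef_pos: [445.2, -335.5, 114.6]
tool_rot: [0.0, -0.047, 0.999, -0.0]
contact_force: [-0.1, 0.3, 0.6]
grip_width: 45.7
grip_force: 0.0
```

```bash
python3 -c "
from h import *
im,d,K,V,W=look(None,18,32,(380,520,-400,-130),10)"
```

```text
t 45.6 p [ 445.2 -335.5  114.6] yaw_y 95.37 z [ 0. -0. -1.] F [-0.1  0.3  0.6] w 45.7 g 0.0 j6 -2.42
[ 444.9 -335. ] [14.  12.4] 5.2 25.3 222 [277.0, 221.0]
```

Emit:
carry_out(
  delta_pos=[
    [0,0,-0.9],
    [0,0,-0.9],
    [0,0,-0.5],
    [0,0,-0.23],
    [0,0,0],
    [0,0,0],
    [0,0,0],
    [0,0,0],
    [0,0,0],
    [0,0,0],
    [0,0,0],
    [0,0,0.3],
    [0,0,0.8],
    [0,0,0.9],
    [0,0,0],
  ],
  angular=[
    [0,0,0],
    [0,0,0],
    [0,0,0],
    [0,0,0],
    [0,0,0],
    [0,0,0],
    [0,0,0],
    [0,0,0],
    [0,0,0],
    [0,0,0],
    [0,0,0],
    [0,0,0],
    [0,0,0],
    [0,0,0],
    [0,0,0],
  ],
  hand=[0,0,0,0,1,1,1,1,1,1,1,1,1,1,1],
  force=25,
)

```text
clock: 47.2
eef_pos: [446.4, -336.1, 101.2]
tool_rot: [0.002, -0.048, 0.999, -0.002]
contact_force: [-0.7, 0.2, -1.1]
grip_width: 12.2
grip_force: 25.0
```

Emit:
carry_out(
  delta_pos=[
    [0.76,-0.114,0],
    [0.76,-0.114,0],
    [0.76,-0.114,0],
    [0.76,-0.114,0],
    [0.76,-0.114,0],
    [0.76,-0.114,0],
    [0,0,0],
    [0,0,0],
    [0,0,-0.3],
    [0,0,0],
    [0,0,0],
  ],
  angular=[
    [0,0,0],
    [0,0,0],
    [0,0,0],
    [0,0,0],
    [0,0,0],
    [0,0,0],
    [0,0,0],
    [0,0,0],
    [0,0,0],
    [0,0,0],
    [0,0,0],
  ],
  hand=[1,1,1,1,1,1,1,1,1,1,1],
)

```text
clock: 48.3
eef_pos: [581.3, -355.5, 88.5]
tool_rot: [-0.0, -0.047, 0.999, 0.0]
contact_force: [0.1, -0.8, 0.4]
grip_width: 12.9
grip_force: 25.0
```

```bash
python3 -c "
from h import *
im,d,K,V,W=look(None,55,85,(520,680,-400,-310),10)
lidcheck(W,(581.4,-271.5))"
```

```text
t 48.3 p [ 581.3 -355.5   88.5] yaw_y 95.42 z [-0.001  0.001 -1.   ] F [ 0.1 -0.8  0.4] w 12.9 g 25.0 j6 -2.3
[ 572.9 -355.8] [38.9 38.3] 50.9 60.5 2291 [278.0, 235.0]
lid n 2102 z 46.8 tilt deg 3.4 rect [array([ 572.7, -270.1]), array([49.6, 31.9])]
```

Emit:
carry_out(
  delta_pos=[
    [0,0,-0.2],
    [0,0,-0.12],
    [0,0,-0.06],
    [0,0,-0.06],
    [0,0,-0.03],
    [0,0,0],
  ],
  angular=[
    [0,0,0],
    [0,0,0],
    [0,0,0],
    [0,0,0],
    [0,0,0],
    [0,0,0],
  ],
  hand=[1,1,1,1,1,1],
)

```text
clock: 48.95
eef_pos: [582.1, -355.7, 74.8]
tool_rot: [0.0, -0.048, 0.999, -0.0]
contact_force: [0.8, 0.6, 1.4]
grip_width: 12.5
grip_force: 25.0
```

Emit:
carry_out(
  delta_pos=[
    [0,0,0],
    [0,0,0],
    [0,0,0],
    [0,0,0],
    [0,0,0],
    [0,0,0],
    [0,0,0.5],
    [0,0,0.9],
    [0,0,0.9],
    [0,0,0.9],
    [0.1,0.57,0.8],
    [0.1,0.57,0.6],
    [0,0.57,0.6],
    [0,0.57,0.6],
    [0,0.57,0],
    [0,0,0],
    [0,0,0],
  ],
  angular=[
    [0,0,0],
    [0,0,0],
    [0,0,0],
    [0,0,0],
    [0,0,0],
    [0,0,0],
    [0,0,0],
    [0,0,0],
    [0,0,0],
    [0,0,0],
    [0,0,0],
    [0,0,0],
    [0,0,0],
    [0,0,0],
    [0,0,0],
    [0,0,0],
    [0,0,0],
  ],
  hand=[1,0,0,0,0,0,0,0,0,0,0,0,0,0,0,0,0],
)

```text
clock: 50.65
eef_pos: [587.8, -269.5, 248.2]
tool_rot: [-0.001, -0.048, 0.999, 0.0]
contact_force: [-0.0, -0.1, 0.1]
grip_width: 46.4
grip_force: 0.0
```

```bash
python3 -c "
from h import *
im,d,K,V,W=look('w10',43.5,52,(520,640,-420,-130),20)
print('knobs');[print(*b) for b in blobs(W,56,70,10,(520,640,-420,-130))]
for c in [(582.3,-186.7),(581.4,-271.5),(580.8,-356.1)]:
    lidcheck(W,c)
im,d,K,V=snap('scene','s10'); im2=snap('side','d10')[0]
a=cv2.resize(im[170:290,140:400],None,fx=2,fy=2); b=cv2.resize(im2[150:310,180:340],None,fx=2,fy=2)
cv2.imwrite('pics/crop10.png',a[:,:,::-1])
"
```

```text
t 50.6 p [ 587.8 -269.5  248.2] yaw_y 95.5 z [-0.001  0.    -1.   ] F [-0.  -0.1  0.1] w 46.4 g 0.0 j6 -2.19
[ 580.9 -354.8] [48.4 47.2] -0.9 45.4 1108 [206.0, 182.0]
[ 581.2 -271. ] [48.5 46.5] 4.8 45.5 1112 [277.0, 189.0]
[ 581.8 -186.3] [48.4 46.9] -84.9 45.6 1088 [347.0, 196.0]
knobs
[ 580.7 -355.2] [12.9 12.8] -85.2 61.3 117 [203.0, 185.0]
[ 580.9 -271. ] [13.2 12.6] 5.5 61.3 113 [277.0, 192.0]
[ 581.5 -187. ] [12.9 12.2] -82.6 61.4 111 [349.0, 199.0]
lid n 1186 z 45.6 tilt deg 0.2 rect [array([ 581.3, -186.8]), array([49.4, 48.3])]
lid n 1205 z 45.5 tilt deg 0.2 rect [array([ 580.9, -271.7]), array([48.3, 48.7])]
lid n 1234 z 45.4 tilt deg 0.1 rect [array([ 580.5, -355.5]), array([49.1, 48.7])]
```

View pics/w10.png

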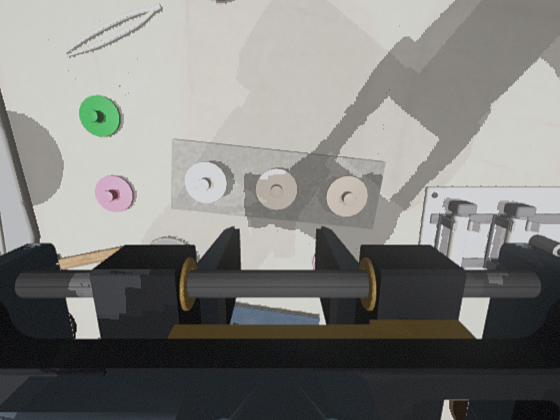

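View pics/crop10.png

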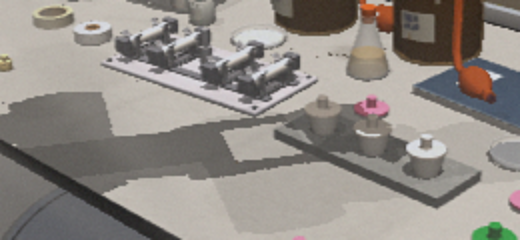

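All three lids are level (tilt 0.2° or less) and centred at px (206,182), (277,189) and (347,196). The scene crop shows four tubes in the rack, the reel flat at (92,33) and the flask standing. One last check of the rack from above.

Emit:
carry_out(
  delta_pos=[
    [0.1,0.95,0.1],
    [0.1,0.95,0.1],
    [0.1,0.95,0.1],
    [0.1,0.95,0.1],
    [0.1,0.95,0.1],
    [0.1,0.95,0.1],
    [0.1,0.95,0.1],
    [0.1,0.95,0.1],
    [0.1,0.95,0.1],
    [0.1,0.95,0.1],
    [0.1,0.95,0.1],
    [0.1,0.95,0.1],
    [0,0,0],
    [0,0,0],
  ],
  angular=[
    [0,0,0],
    [0,0,0],
    [0,0,0],
    [0,0,0],
    [0,0,0],
    [0,0,0],
    [0,0,0],
    [0,0,0],
    [0,0,0],
    [0,0,0],
    [0,0,0],
    [0,0,0],
    [0,0,0],
    [0,0,0],
  ],
  hand=[0,0,0,0,0,0,0,0,0,0,0,0,0,0],
)

```text
clock: 52.2
eef_pos: [624.2, 71.7, 284.3]
tool_rot: [-0.0, -0.048, 0.999, -0.0]
contact_force: [-0.2, -0.1, 0.1]
grip_width: 45.6
grip_force: 0.0
```

```bash
python3 -c "
from h import *
im,d,K,V,W=look('w11',200,201)
for c in [(635.8,-32.5),(629.1,39.7),(619,147.3),(612.2,218.9)]: tubez(W,*c)
print('reel');[print(*b) for b in blobs(W,10,40,50,(540,660,280,400))]
"
```

```text
t 52.2 p [624.2  71.7 284.3] yaw_y 95.48 z [-0.001 -0.    -1.   ] F [-0.2 -0.1  0.1] w 45.6 g 0.0 j6 -1.65
-60 [45.1 45.4]; -54 [45.8 46.5]; -48 [45.  46.6]; -42 [42.8 43.9]; -36 [42.6 43.5]; -30 [42.1 43.1]; -24 [42.1 43.7]; -18 [42.5 43.4]; -12 [42.4 43.5]; -6 [42.6 43.3]; 0 [42.6 43.1]; 6 [42.4 43.4]; 12 [42.5 43.1]; 18 [42.3 43.5]; 24 [42.6 43.6]; 30 [42.1 43.3]; 36 [42.2 42.8]; 42 [42.5 44.3]; 48 [44.8 46. ]; 54 [45.6 46.8]; 60 [44.1 45.7]; 
-60 [41.4 41.8]; -54 [45.5 46.8]; -48 [45.8 47.2]; -42 [354.8 361.2]; -36 [361.5 362.2]; -30 [375.7 386.2]; -24 [382.7 388.6]; -18 [300.9 315. ]; -12 [42.2 43.1]; -6 [42.3 43.8]; 0 [42.4 43.4]; 6 [42.6 43.4]; 12 [42.5 43.9]; 18 [42.5 44. ]; 24 [42.6 43.2]; 30 [42.5 43.4]; 36 [42.7 43.2]; 42 [42.5 43.4]; 48 [43.6 45.5]; 54 [45.9 46.9]; 60 [44.9 45.5]; 
-60 [43.8 45.2]; -54 [45.5 46.7]; -48 [45.9 46.9]; -42 [349.4 355.9]; -36 [350.1 358.6]; -30 [356.2 359.1]; -24 [352.5 357.1]; -18 [347.8 354.5]; -12 [344.  349.1]; -6 [340.1 343.5]; 0 [ 42.3 102.7]; 6 [354.7 356. ]; 12 [353.  355.4]; 18 [348.2 352.2]; 24 [342.7 346.8]; 30 [339.7 342.7]; 36 [ 43.  338.9]; 42 [42.3 44.1]; 48 [44.5 45.9]; 54 [45.5 46.2]; 60 [45.7 45.7]; 
-60 [43.5 44.1]; -54 [45.9 46.8]; -48 [45.6 46.7]; -42 [43.2 44.5]; -36 [42.7 43.8]; -30 [42.2 43.4]; -24 [42.4 43.8]; -18 [42.6 43.6]; -12 [42.6 43.2]; -6 [42.8 43.6]; 0 [42.6 43.7]; 6 [42.8 43.4]; 12 [42.4 43.8]; 18 [42.6 43.6]; 24 [42.3 43.5]; 30 [42.2 43.7]; 36 [42.6 43.3]; 42 [42.6 43.8]; 48 [44.  45.4]; 54 [45.8 46.4]; 60 [45.6 46.5]; 
reel
[597.  341.2] [60.9 60.7] -78.1 21.0 1519 [471.0, 184.0]
```

View pics/w11.png

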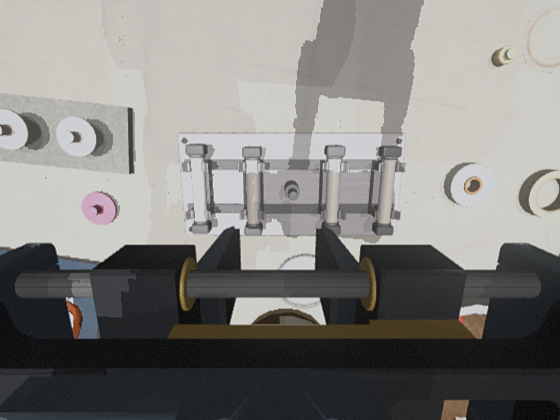

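All four tubes (px columns 200, 253, 333 and 387) are home and level, with tops at 43 mm. The reel lies flat at (471,185). Handing in.

```bash
python3 -c "
from plant import ctrl
print(ctrl.finish_job())"
```

```text
the job is handed in; nothing more can be done
None
```

I handed the job in at about 52 s: the reel lies flat and clear of the rack, all four tubes are snapped home, each crucible has a level lid, and the flask still stands.

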